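# Right the fallen vial, release the catch and hold the capping press down

### The job

The capping press must seat the caps of all four vials, but one vial has fallen over on its loading apron: stand it upright in the free place at the apron end of the lane, in row with its three neighbours and between the guide rails, and let go of it. Only then flip the red safety catch by pressing its paddle all the way down (it stays there), pull the lever by its black bar forward and down as far as it will go, and finish while still holding the bar down, so that the pad keeps its pressure on all four caps. Keep the neighbours standing and leave the timer, the rubber bulb and the dropper bottle where they are.

Things in the scene. Friction and masses are not known exactly. Their poses are not given: they have to be found in the camera images.
- press: Grey bench capping press, fixed on the worktop, place and yaw vary. Origin: underside, below the lane's middle; -x is its front, +y runs along the lane to the apron. Base x -50 to 140, y -130 to 116 mm, apron tongue x -50 to 50, y to 210 mm. Standing surface (black liner) z = 14 mm. Cheeks at y = -111 and 97, x 75 to 135, z to 86 mm; catch post x = 61, y = -111, z to 125 mm.
- lane_free (a point): Free place at the apron end of the lane, on the liner; press frame (0, 50, 14) mm. The lane runs along the press's y at x = 0 between aluminium rails (inner gap 25 mm, 9 mm high, 4 mm thick, y -75 to 75 mm), open to the apron. The vial may stand up to 10 mm either way along the lane, clear of its neighbour and under the pad (134 mm long).
- lever_hinge (a point): Middle of the lever's hinge axis, press frame (105, 0, 66) mm; the axis is parallel to the press's y.
- lever (a joint): Press lever, rad. 0 = raised, leaning 10 degrees behind the vertical (its start); grows as the bar is pulled to the front and down; 1.745 = level, at its hard stop. With the catch engaged it turns less than 0.1. A spring lifts it again when let go. At the bar 3 to 12 N swing it, 15 to 20 N hold it down; the pad meets the caps 0.04 before the stop.
- pull_bar: Black round pull bar between the lever arms: sleeve 20 mm in diameter, 124 mm long, parallel to the press's y; arms at y = -85 and 85 mm, 8 mm thick. Origin: its centre, 165 mm from the hinge axis. Raised: 134 mm behind the lane, 228 mm above the worktop; down: 60 mm in front of the lane, 66 mm above the worktop. It turns in a grip as the lever swings.
- press_pad: Sprung rubber-faced pressing pad on the lever, 134 mm long and 26 mm wide, 105 mm from the hinge axis; it comes down on the caps and gives 4 mm against its spring (about 16 N in all). Origin: centre of its rubber face.
- catch (a joint): Red flip catch at the right (-y) side of the press, rad. 0 = engaged: its strut stands before the lever's lock lug. Grows as the paddle is pressed down; 0.8 = fully flipped, at its stop; from 0.5 on the lever is free. It stays where it is left (friction, about 2 N at the paddle).
- catch_paddle (a point): Middle of the upper face of the catch's ribbed thumb paddle (26 mm wide along y, 34 mm long), pushed down from above; 35 mm in front of the catch's pivot, which lies at (61, -98, 114) mm in the press frame. Engaged at about z = 132 mm, fully flipped at about z = 105 mm. Moves with the catch.
- vial_fallen: Glass sample vial with black cap and tan content, 21 mm in diameter, 52 mm tall (cap: the top 10 mm), 14 to 25 g. Lies on the apron, base towards the lane within about 20 degrees, cap away from it. Origin: centre of its base (10 mm above the liner as it lies); own z axis: from base to cap.
- vial_a: Vial of the same size standing in the lane, black cap. Origin: centre of its base, z up to the cap. (The three standing vials may have changed places.)
- vial_b: Vial of the same size standing in the lane, blue cap. Origin: centre of its base, z up to the cap.
- vial_c: Vial of the same size standing in the lane, blue cap. Origin: centre of its base, z up to the cap.
- bench_timer: White bench timer, 62x66x19 mm, lying on the worktop: leave alone. Origin: centre of its underside.
- pipette_bulb: Red rubber bulb, 50 mm in diameter, 72 mm tall, standing on the worktop: leave alone. Origin: centre of its underside.
- dropper_bottle: Amber dropper bottle, 34 mm in diameter, 107 mm tall, standing on the worktop: leave alone. Origin: centre of its underside.
Mind the look-alikes: they are no part of the job. Leave any pink look-alike of the vial_fallen alone.

How it is judged:
On the way, in this order (a step that is already met when the one before it is completed fails the run):
1. the fallen vial stands upright in the lane beside its neighbours and is released, the catch still engaged (angle between vial_fallen's own z axis and vertical below 0.1 rad and x of vial_fallen in the frame of press between -0.005 and 0.005 m and y of vial_fallen in the frame of press between 0.03 and 0.064 m and height (world z) of vial_fallen below 0.017 m and contact force between the fingers and vial_fallen below 0.1 N and value of joint catch below 0.2 rad), for 0.2 s.
2. the catch is flipped while the lever is still up (value of joint catch above 0.55 rad and value of joint lever below 0.2 rad), for 0.1 s.
3. the lever is down and the pad is on the caps (value of joint lever above 1.71 rad and contact force between press_pad and vial_fallen above 0.3 N), for 0.2 s.
At the end, for the whole second after the job is handed in: All four vials stand upright (0.1 rad) in the lane, the righted one 30 to 64 mm from its middle; catch flipped (over 0.5 rad); lever down (over 1.71 rad), the pad presses each cap with over 0.3 N, and the fingers still hold the bar (over 3 N) (all of step 3 and value of joint catch above 0.5 rad and contact force between the fingers and pull_bar above 3 N and contact force between press_pad and vial_a above 0.3 N and contact force between press_pad and vial_b above 0.3 N and contact force between press_pad and vial_c above 0.3 N and angle between each of vial_fallen, vial_a, vial_b, vial_c's own z axis and vertical below 0.1 rad and x of vial_fallen in the frame of press between -0.005 and 0.005 m and y of vial_fallen in the frame of press between 0.03 and 0.064 m); the arm keeps its last pose, push and grip.
It fails at once if a standing vial is knocked over (angle between any of vial_a, vial_b, vial_c's own z axis and vertical above 0.5 rad).
It fails at once if the timer, the bulb or the dropper bottle is displaced by more than 3 cm (distance of any of bench_timer, pipette_bulb, dropper_bottle from where it was at the start of the episode above 0.03 m).
It also fails if it takes over 72 s, if anything falls off the work surface, if the arm or the gripper's body presses on something with over 40 N, if the wrist force passes 120 N, or if a joint passes its speed limit or range.

### The arm

A 6-joint arm with a two-finger parallel gripper is mounted at the origin on a cart in front of the work surface, level with it; the furniture and walls round the work are solid. World frame = base frame: x ahead of the robot, y to its left, z up, the work surface at z = 0. Lengths are in m, angles in rad, forces in N, time in s.
With the tool pointing down it reaches from about 0.275 to 0.825 m from the base axis. Payload 4.9 kg.
Tool frame: the origin (TCP) lies at the very end of the fingers, on their centre line; the grasp point (between the pads) lies 19 mm behind it (bot.hold_point_z is the distance from the TCP to the grasp point, in m); y points along the fingers, z is the direction in which the jaws open and shut, and the axes are right-handed (so a half turn about y gives the same grasp; the last joint's range is limited). The gripper opens to 85 mm and grips with 20 to 120 N. Pads are 22 mm wide; open, the fingers measure 114 mm over their backs; the gripper's body (76 mm by 85 mm) begins 54 mm behind the grasp point. The pads swing forward as they close: fully open they stand 13 mm farther back than shut.
Start: joints at [1.082, 0.326, -0.193, 1.052, 0, 1.437], TCP at [0.191, 0.516, 0.231] pointing down, gripper open.
Joint ranges: [-2.65, 2.65], [-0.97, 1.79], [-1.3, 1.35], [-1.93, 2.1], [-1.47, 1.37], [-3.14, 3.14]. Speed limits (rad/s): [2.57, 2.57, 3.14, 3.14, 3.14, 3.14].

### API

Orientations are given as a rotation vector (axis times angle).
In Python, from rig import bot, camera, order, finder gives the robot as it stands. The module is installed in compiled form; this text tells all that it offers.
- The arm moves only by the shell command python3 -m pendant 'ROWS'. ROWS is text: rows parted by semicolons, each of 7 numbers parted by spaces: the shift along the tool's x, y, z in units of 40 mm (1.0 is 40 mm), then the turn, a rotation vector about the tool's x, y, z in units of 5 degrees (1.0 is 5 degrees), then the closure, from 0 (fully open) to 1 (shut). In form: dx dy dz wx wy wz claw; .... A call has 1 to 10 rows; each row is the pose to reach, as a shift and turn from the pose measured when the call began, along the tool's axes at that moment; what a row does not reach only later rows make up. A row lasts 1/12 s, in which the tool goes at most 41.7 mm and 7.16 degrees, less where a joint would pass 70% of its speed; a pose out of reach is approached as far as the arm can. A call with a gripper value outside its range is refused whole. The fingers move at their own pace and stop on an object; the grip force is fixed at half the most. Time passes only in rows, so rows that repeat a pose let the fingers close. It gives the time, the measured TCP pose, the force and the opening at its end, in the units of the state.
- bot.read_state(): the state, without advancing time (a new reading comes with each control period).
- camera(name): name is "scene" or "top" or "wrist"; returns a dict with "img" (400x640x3 uint8, blue, green, red), "fx", "fy", "cx", "cy" (pixels), "dist" ([k1, k2, p1, p2, k3] as OpenCV has them; the pictures are not rectified), "xyz" and "attitude" of the camera in the world. Camera axes: x right, y down, z forward; pixel columns grow to the right and rows downward; lengths in m; the calibration is good to about 2 mm. A picture is of the moment at which its call begins. There is no depth.
- order.job_done(): hands the job in, once; it reports no verdict.
Trained networks look in a picture, given as the dict that the camera call returned (one of the last four; its "shot" number tells which), for a name from the list of things; names that differ only in an ending like _2 or _b are one class to them, and where a whole thing is asked for, a point or a joint stands for the part that bears it (a point fixed in the world has none). Each returns a list of dicts, best first, with "confidence" (0 to 1); they miss things now and then, are a little off and sometimes report something else, mostly with a low value. They report only what shows in the picture. A call takes as long as a camera call. They do not tell look-alikes from the thing itself.
- finder.look_for(picture, name): "extent" ([centre column, centre row, width, height] as shares, 0 to 1, of the picture: columns of its width, rows of its height, round what is visible of it).
- finder.regions_of(picture, name): "mask" (400x640 bool, what is visible of it) and "extent" ([centre column, centre row, width, height] as shares, 0 to 1, of the picture: columns of its width, rows of its height, round what is visible of it).
The state is a dict: "clock": time; "q": joint angles; "joint_vel": joint speeds; "effort": joint torques, N m; "position": TCP position; "eef_rot": TCP orientation; "wrist_force": force on the tool from outside, world axes, zero at the start; "ft_torque": the same for the moment, N m; "finger_gap": finger opening in m.
Only numpy, scipy, OpenCV 4.12 (cv2) and the standard library are available. Lean on these libraries where they do the work, as an engineer would, in place of code of your own. Each camera call takes 0.05 s, during which the arm holds its last target.

## Working session

There is one attempt and no reset: what is moved stays moved. The work goes in short steps, Python scripts to look and compute and a shell command to move; the robot and the scene stay as the last step left them, time stands still between calls to the robot, and variables do not carry over. Pictures are saved under pics/ and viewed, and the job is handed in when it is done.

```bash
ls; mkdir -p pics
python3 - <<'E'
from rig import bot,camera
import cv2
print(bot.read_state(), bot.hold_point_z)
for n in ["scene","top","wrist"]:
    c=camera(n); cv2.imwrite(f"pics/{n}0.png",c["img"]); print(n,{k:v for k,v in c.items() if k!="img"})
E
```

```text
pics
{'clock': 0.0, 'q': array([ 1.08178281e+00,  3.26927622e-01, -1.93625235e-01,  1.05199143e+00,
       -1.58386232e-05,  1.43658107e+00]), 'joint_vel': array([-4.51475812e-04, -6.47606160e-04,  1.77514602e-03, -4.78713073e-05,
       -5.57895047e-04,  4.49748967e-04]), 'effort': array([-8.17988130e-04, -4.43401444e+01,  2.62439722e+01,  1.53667928e-02,
       -1.30272620e-04,  1.29208141e-05]), 'position': array([0.19078772, 0.51520864, 0.23049499]), 'eef_rot': array([-1.55448129,  0.2788682 , -0.27804635]), 'wrist_force': array([-0.19809956,  0.29839718, -0.18974944]), 'ft_torque': array([ 0.00876239, -0.02163241, -0.07849467]), 'finger_gap': 0.08543139966450493} 0.0187
scene {'fx': 395.5513431707483, 'fy': 395.5513431707483, 'cx': 318.1938515973306, 'cy': 197.1652445591861, 'dist': array([-0.08078068,  0.        ,  0.        ,  0.        ,  0.        ]), 'xyz': array([-0.1714049 ,  0.6471459 ,  0.69378648]), 'attitude': array([-0.99827086,  2.21451668, -1.23836734]), 'shot': 1}
top {'fx': 485.9611989803688, 'fy': 485.9611989803688, 'cx': 319.03978695362275, 'cy': 201.8379337052814, 'dist': array([0.04621989, 0.        , 0.        , 0.        , 0.        ]), 'xyz': array([0.26846527, 0.05384432, 1.36559341]), 'attitude': array([-2.0846263 ,  2.14376722, -0.22263385]), 'shot': 2}
wrist {'fx': 325.94525663632004, 'fy': 325.94525663632004, 'cx': 324.0419921218706, 'cy': 204.85689087326168, 'dist': array([-0.03132687,  0.        ,  0.        ,  0.        ,  0.        ]), 'xyz': array([0.11771224, 0.54209561, 0.37386116]), 'attitude': array([2.3616203 , 1.64339915, 0.25235255]), 'shot': 3}
```

View pics/scene0.png

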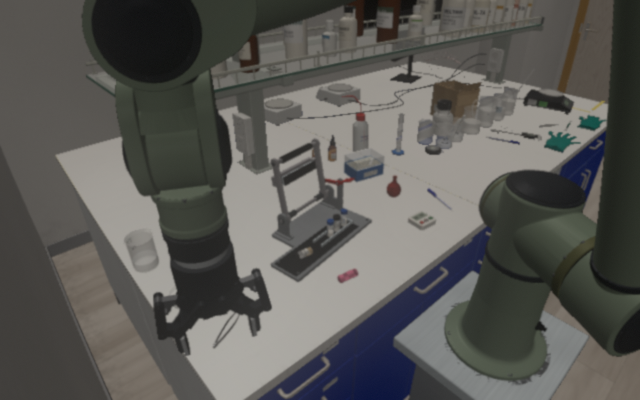

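View pics/top0.png

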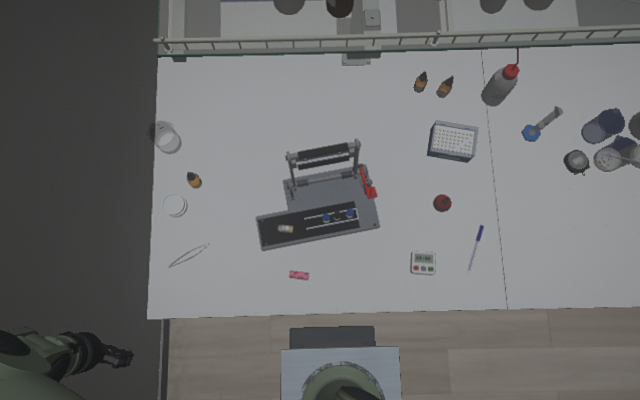

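View pics/wrist0.png

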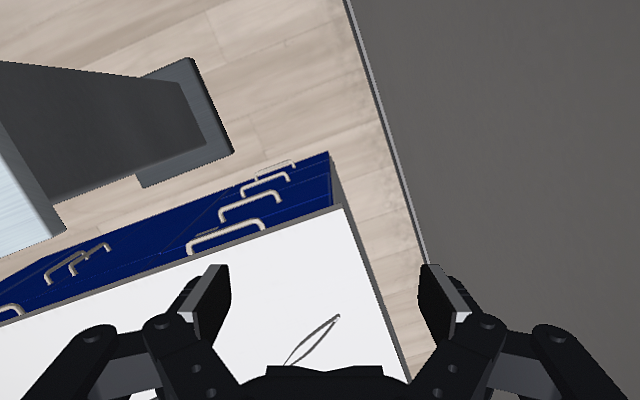

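```bash
cat > h.py <<'E'
import numpy as np, cv2
from scipy.spatial.transform import Rotation as R
from rig import bot,camera,finder
def K(c): return np.array([[c["fx"],0,c["cx"]],[0,c["fy"],c["cy"]],[0,0,1.]])
def un(c,uv,z):
    uv=np.array(uv,float).reshape(-1,1,2)
    n=cv2.undistortPoints(uv,K(c),c["dist"]).reshape(-1,2)
    d=R.from_rotvec(c["attitude"]).apply(np.c_[n,np.ones(len(n))])
    return c["xyz"]+d*((z-c["xyz"][2])/d[:,2])[:,None]
def pr(c,P):
    Rm=R.from_rotvec(c["attitude"]).as_matrix().T
    return cv2.projectPoints(np.array(P,float).reshape(-1,3),cv2.Rodrigues(Rm)[0],-Rm@c["xyz"],K(c),c["dist"])[0].reshape(-1,2)
def crop(c,name,x0,y0,x1,y1,s):
    cv2.imwrite("pics/"+name,cv2.resize(c["img"][y0:y1,x0:x1],None,fx=s,fy=s,interpolation=cv2.INTER_CUBIC))
E
python3 - <<'E'
from h import *
c=camera("top"); crop(c,"top_c.png",240,130,400,260,5)
for n in ["vial_fallen","vial_a","pull_bar","press_pad","catch_paddle","press"]:
    for d in finder.look_for(c,n)[:6]:
        e=np.array(d["extent"])*[640,400,640,400]; print(n,round(d["confidence"],2),e.round(1))
s=camera("scene"); crop(s,"sc_c.png",250,120,410,280,5)
for n in ["vial_fallen","pull_bar","press_pad","catch_paddle","press"]:
    for d in finder.look_for(s,n)[:6]:
        e=np.array(d["extent"])*[640,400,640,400]; print(n,round(d["confidence"],2),e.round(1))
E
```

```text
vial_fallen 0.63 [298.4 273.9  19.4  10.4]
vial_fallen 0.49 [287.  228.3  18.1   8.4]
vial_a 0.62 [328.3 218.8   8.7  10.5]
vial_a 0.53 [338.  216.8  10.1  10.9]
vial_a 0.37 [350.  214.4   3.1   9.7]
pull_bar 0.71 [322.  151.3  50.3  20.2]
press_pad 0.96 [323.8 159.6  47.   20.7]
catch_paddle 0.7 [366.5 184.8  14.7  29.4]
press 0.68 [322.4 159.8  47.5  20.9]
press 0.61 [318.5 198.7 123.1 108.8]
press 0.26 [285.1 230.3  16.5   9.8]
vial_fallen 0.52 [302.5 253.8  15.3  13.9]
vial_fallen 0.47 [347.8 276.7  21.1  12.2]
pull_bar 0.51 [297.5 154.3  30.5  19.8]
press_pad 0.83 [299.1 173.8  34.1  26.4]
press 0.65 [322.6 210.4  99.4 139.6]
```

View pics/top_c.png

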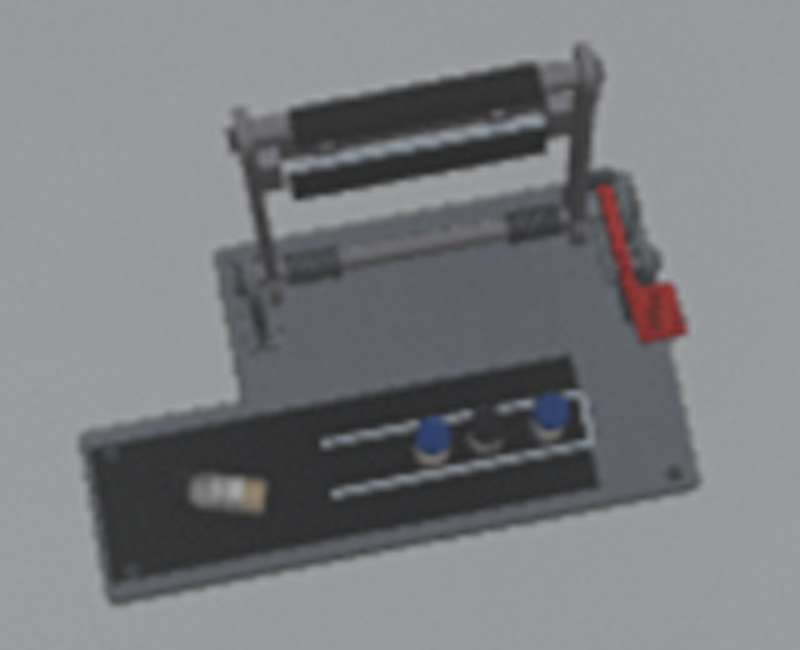

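View pics/sc_c.png

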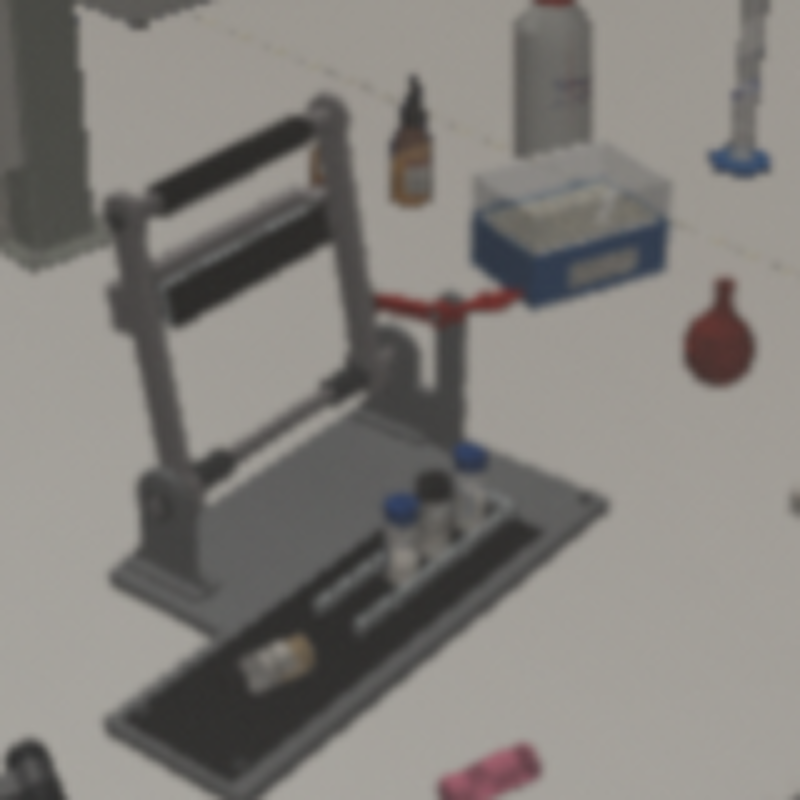

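```bash
cat > fit.py <<'E'
from h import *
from scipy.optimize import least_squares
import json
c=camera("top"); s=camera("scene")
top=[((81,437),(50,210,11)),((112,603),(-50,210,11)),((700,485),(-50,-130,11)),((218,252),(140,116,11)),
 ((322,443),(14.5,75,23)),((332,495),(-14.5,75,23))]
sc=[((110,722),(50,210,11)),((607,503),(-50,-130,11)),((112,577),(140,116,11)),((318,605),(14.5,75,23)),((358,628),(-14.5,75,23))]
def P(p,m): 
    co,si=np.cos(p[2]),np.sin(p[2]); m=np.array(m)/1000
    return np.c_[p[0]+co*m[:,0]-si*m[:,1],p[1]+si*m[:,0]+co*m[:,1],m[:,2]]
def px(l,x0,y0): return np.array([[x0+a[0]/5-.4,y0+a[1]/5-.4] for a,_ in l])
def res(p): 
    return np.r_[(pr(c,P(p,[m for _,m in top]))-px(top,240,130)),(pr(s,P(p,[m for _,m in sc]))-px(sc,250,120))].ravel()
r=least_squares(res,[.35,.07,.1],loss="soft_l1"); print(r.x,np.degrees(r.x[2])); print(res(r.x).reshape(-1,2).round(1))
r2=least_squares(lambda p:res(p)[:12],[.35,.07,.1]);print(r2.x)
r3=least_squares(lambda p:res(p)[12:],[.35,.07,.1]);print(r3.x)
json.dump(list(r.x),open("press.json","w"))
E
python3 fit.py
```

```text
[0.50024156 0.01062063 0.17711585] 10.147990504497992
[[-0.5  0.2]
 [-0.3  1.6]
 [ 1.   0.6]
 [-1.2  0.4]
 [ 0.5  0.8]
 [ 0.6  0.4]
 [-2.  -1. ]
 [ 0.7 -1.9]
 [-1.7 -1.6]
 [-0.5 -0.9]
 [-0.3 -1.5]]
[0.50170181 0.01061722 0.17193812]
[0.49537503 0.01225987 0.18788106]
```

Run:
```python
from h import *
import json
c=camera("top"); p=np.array([.5012,.0107,.175])
def topress(X): 
    d=X[:,:2]-p[:2]; co,si=np.cos(p[2]),np.sin(p[2]); return np.c_[co*d[:,0]+si*d[:,1],-si*d[:,0]+co*d[:,1]]
q=np.array([[193,491],[266,498]])/5+[240,130]-.4
X=un(c,q,.0245); print(X, topress(X)*1000, np.linalg.norm(X[1]-X[0]))
q=np.array([[433,433],[487,420],[550,408]])/5+[240,130]-.4
X=un(c,q,.066); print(topress(X)*1000)
st=bot.read_state(); M=R.from_rotvec(st["eef_rot"]).as_matrix(); print(M.round(3))
w=camera("wrist"); W=R.from_rotvec(w["attitude"]).as_matrix()
print("cam in tool",(M.T@W).round(3),(M.T@(w["xyz"]-st["position"])).round(4))
```

```text
[[0.47817442 0.16080882 0.0245    ]
 [0.47308546 0.12021899 0.0245    ]] [[  3.46126429 151.82508327]
 [ -8.61698613 112.74122985]] 0.04090759991726219
[[  1.48921553  16.21315907]
 [  2.5989428  -14.00970632]
 [  2.18594067 -48.9725449 ]]
[[ 0.938  0.     0.347]
 [-0.347  0.     0.938]
 [ 0.    -1.     0.   ]]
cam in tool [[ 0.     0.953  0.303]
 [ 0.    -0.303  0.953]
 [ 1.    -0.    -0.001]] [-0.0779 -0.1433 -0.0005]
```

```bash
cat >> h.py <<'E'
PR=np.array([.5012,.0107,.175])
def towd(m,p=None):
    p=PR if p is None else p
    m=np.atleast_2d(np.array(m,float))/1000; co,si=np.cos(p[2]),np.sin(p[2])
    return np.c_[p[0]+co*m[:,0]-si*m[:,1],p[1]+si*m[:,0]+co*m[:,1],m[:,2]]
def topr(X,p=None):
    p=PR if p is None else p
    X=np.atleast_2d(X); d=X[:,:2]-p[:2]; co,si=np.cos(p[2]),np.sin(p[2])
    return 1000*np.c_[co*d[:,0]+si*d[:,1],-si*d[:,0]+co*d[:,1],X[:,2]]
def frame(app,jaw):
    y=np.array(app,float);y/=np.linalg.norm(y);z=np.array(jaw,float);z-=y*(y@z);z/=np.linalg.norm(z)
    return np.c_[np.cross(y,z),y,z]
def row(P,M):
    st=bot.read_state();C=R.from_rotvec(st["eef_rot"])
    sh=C.inv().apply(np.array(P)-st["position"])/.04
    rv=(C.inv()*R.from_matrix(M)).as_rotvec()/np.radians(5)
    print("row",np.r_[sh,rv].round(2),"n>=",max(np.linalg.norm(sh)*40/41.7,np.linalg.norm(rv)*5/7.16).round(1))
def show():
    st=bot.read_state();print("t",st["clock"],"p",st["position"].round(4),"gap",round(st["finger_gap"],4),"F",st["wrist_force"].round(1),"q",st["q"].round(2));print(R.from_rotvec(st["eef_rot"]).as_matrix().round(3))
def grasp(a,v):  # v: horizontal dir base->cap
    a=np.radians(a);v=np.array([v[0],v[1],0.])
    return frame(-np.cos(a)*v-np.sin(a)*np.array([0,0,1]),[v[1],-v[0],0])
E
python3 - <<'E'
from h import *
v=np.array([.124,.992]);M=grasp(45,v)
P=np.r_[np.array([.4731,.1202])+v*.0235,.023]-M[:,1]*.10
print(P,M.round(2)); row(P,M)
E
```

```text
[0.48478335 0.21366682 0.09372058] [[-0.09 -0.09  0.99]
 [-0.7  -0.7  -0.12]
 [ 0.71 -0.71  0.  ]]
row [ 9.51  3.44 -4.53 -6.01 14.51 -7.58] n>= 12.2
```

```bash
python3 - <<'E'
from h import *
v=np.array([.124,.992]);M=grasp(45,v)
P=np.r_[np.array([.4731,.1202])+v*.0235,.023]-M[:,1]*.10
row(P+[0,0,.05],M)
E
python3 -m pendant '1.2 0 -0.5 -0.6 1.45 -0.76 0; 2.2 0 -1 -1.2 2.9 -1.5 0; 3.2 0.4 -1.5 -1.8 4.35 -2.3 0; 4.2 0.8 -2 -2.4 5.8 -3 0; 5.2 1.2 -2.5 -3 7.25 -3.8 0; 6.2 1.5 -3 -3.6 8.7 -4.5 0; 7.2 1.8 -3.5 -4.2 10.2 -5.3 0; 8.2 2 -4 -4.8 11.6 -6 0; 9 2.1 -4.3 -5.4 13 -6.8 0; 9.5 2.19 -4.53 -6 14.5 -7.6 0'
python3 - <<'E'
from h import *
show()
v=np.array([.124,.992]);M=grasp(45,v)
P=np.r_[np.array([.4731,.1202])+v*.0235,.023]-M[:,1]*.10
row(P,M)
E
```

```text
row [ 9.51  2.19 -4.53 -6.01 14.51 -7.58] n>= 12.2
clock: 1.83
position: [0.474, 0.224, 0.1461]
eef_rot: [-1.765, 0.755, -1.552]
wrist_force: [-0.1, 1.2, 0.2]
finger_gap: 0.0856
t 1.8333 p [0.474  0.224  0.1461] gap 0.0856 F [-0.1  1.2  0.2] q [ 0.6   0.68 -0.03  1.27 -0.54  2.15]
[[ 0.129  0.002  0.992]
 [-0.781 -0.616  0.103]
 [ 0.611 -0.788 -0.078]]
row [-0.56  1.19  0.34 -1.06  2.54 -1.34] n>= 2.1
```

```bash
python3 -m pendant '-0.2 0.4 0.1 -0.35 0.85 -0.45 0; -0.4 0.8 0.2 -0.7 1.7 -0.9 0; -0.56 1.19 0.34 -1.06 2.54 -1.34 0; -0.56 1.19 0.34 -1.06 2.54 -1.34 0; -0.56 1.19 0.34 -1.06 2.54 -1.34 0'
python3 - <<'E'
from h import *
show()
c=camera("wrist"); cv2.imwrite("pics/w1.png",c["img"]);
for n in ["vial_fallen"]:
    for d in finder.look_for(c,n)[:6]:
        e=np.array(d["extent"])*[640,400,640,400]; print(n,round(d["confidence"],2),e.round(1))
E
```

```text
clock: 2.25
position: [0.4842, 0.213, 0.0919]
eef_rot: [-1.754, 0.855, -1.838]
wrist_force: [0.3, -0.2, 1.1]
finger_gap: 0.0853
t 2.25 p [0.4842 0.213  0.0919] gap 0.0853 F [ 0.3 -0.2  1.1] q [ 0.58  0.87  0.1   1.38 -0.57  2.45]
[[-0.084 -0.09   0.992]
 [-0.701 -0.703 -0.123]
 [ 0.709 -0.706 -0.004]]
vial_fallen 0.94 [323.6 204.4  28.4  54.1]
vial_fallen 0.64 [192.5 219.1  39.4  39.4]
vial_fallen 0.28 [493.  341.2  51.6 112.9]
```

View pics/w1.png

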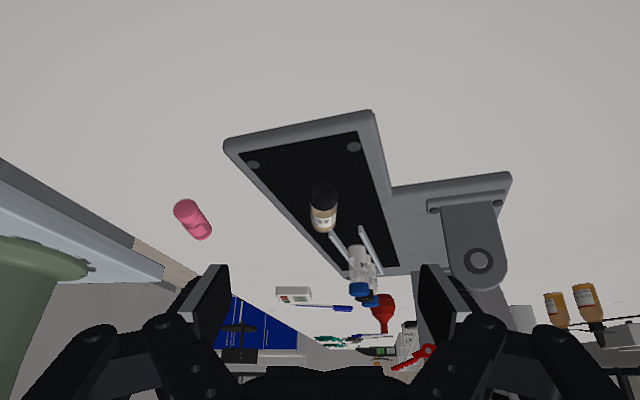

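Run:
```python
from h import *
c=camera("wrist"); crop(c,"w1c.png",215,100,405,310,3)
# predicted
v=np.array([.124,.992,0]);b=np.array([.4731,.1202,.0245])
print(pr(c,[b,b+v*.042,b+v*.052]))
print(pr(c,towd([(50,210,14),(-50,210,14),(14.5,75,23),(-14.5,75,23)])))
```

```text
[[324.2634571  217.71015854]
 [324.37623064 193.32912253]
 [324.40845529 186.35841129]]
[[373.20525481 117.51480146]
 [218.46774561 149.45948049]
 [359.95828425 229.64760277]
 [329.95735134 233.15788695]]
```

View pics/w1c.png

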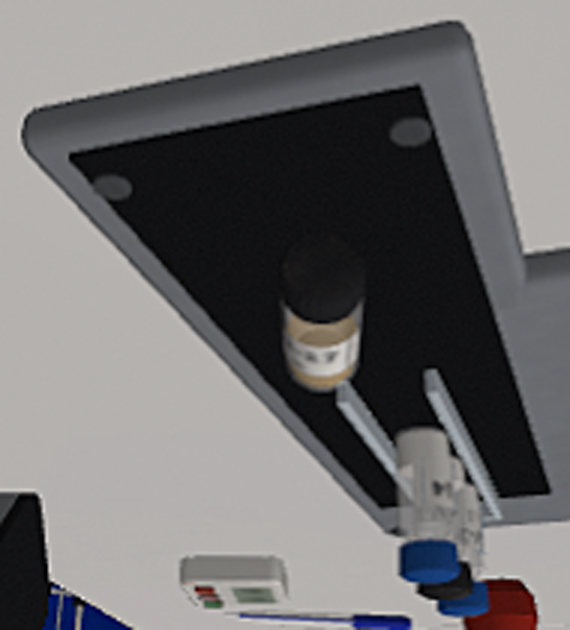

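Run:
```python
from h import *
from scipy.optimize import least_squares
c=camera("wrist")
def outl(bx,by,yaw):
    v=np.array([np.cos(yaw),np.sin(yaw),0]);u=np.array([-v[1],v[0],0]);t=np.linspace(0,2*np.pi,48)
    b=np.array([bx,by,.0245])
    P=np.concatenate([b+s*v+.0105*(np.cos(t)[:,None]*u+np.sin(t)[:,None]*np.array([0,0,1])) for s in(0,.052)])
    q=pr(c,P); return q
q=outl(.4731,.1202,np.arctan2(.992,.124)); print(q.min(0),q.max(0))
print(c["xyz"], np.linalg.norm(c["xyz"]-[.475,.14,.0245]))
# what base shift makes extents match rows 177.3..230.5, cols centre 322.7
f=lambda p:(lambda q:[q[:,1].min()-177.5,q[:,1].max()-230.3,(q[:,0].min()+q[:,0].max())/2-323])(outl(*p))
r=least_squares(f,[.4731,.1202,1.45]);print(r.x,r.fun,np.degrees(r.x[2]))
# press fit from wrist alone
m=[(-14.5,75,23),(14.5,75,23)];uv=[(330,228),(358.3,223.3)]
X=un(c,uv,.023);print(X,topr(X));
```

```text
[309.24378676 173.23108286] [338.95683701 228.58097421]
[0.50371127 0.36845072 0.14255009] 0.2587467735183897
[0.48128863 0.11570153 1.7660972 ] [0.00000000e+00 2.84217094e-14 0.00000000e+00] 101.1899158417205
[[0.4753228  0.0931718  0.023     ]
 [0.50155937 0.10051197 0.023     ]] [[-11.12295754  85.71760457  23.        ]
 [ 15.99087415  88.37766624  23.        ]]
```

Run:
```python
from h import *
c=camera("wrist")
print(topr(un(c,[(322,230.3)],.0145)), topr(un(c,[(344/3+215,386/3+100),(430/3+215,370/3+100)],.023)))
k=[(80/3,150/3),(418/3,88/3),(395/3,505/3),(548/3,495/3)]
print(topr(un(c,[(215+a,100+b) for a,b in k],.014)))
t=camera("top"); print(t["img"].shape)
crop(t,"t3.png",255,195,335,255,10)
for d in finder.regions_of(t,"vial_fallen"):
    m=d["mask"]; ys,xs=np.nonzero(m); print(d["confidence"],xs.min(),xs.max(),ys.min(),ys.max())
```

```text
[[-25.88257337  63.07408296  14.5       ]] [[-11.91984505  83.77182732  23.        ]
 [ 15.99524009  87.71592522  23.        ]]
[[-36.27420443 204.31393684  14.        ]
 [ 37.90102092 202.35964612  14.        ]
 [-33.81216453 -75.72751108  14.        ]
 [ 34.91256998 -81.41247218  14.        ]]
(400, 640, 3)
0.6 276 292 225 231
0.48 290 308 270 278
0.46 298 349 152 169
```

View pics/t3.png

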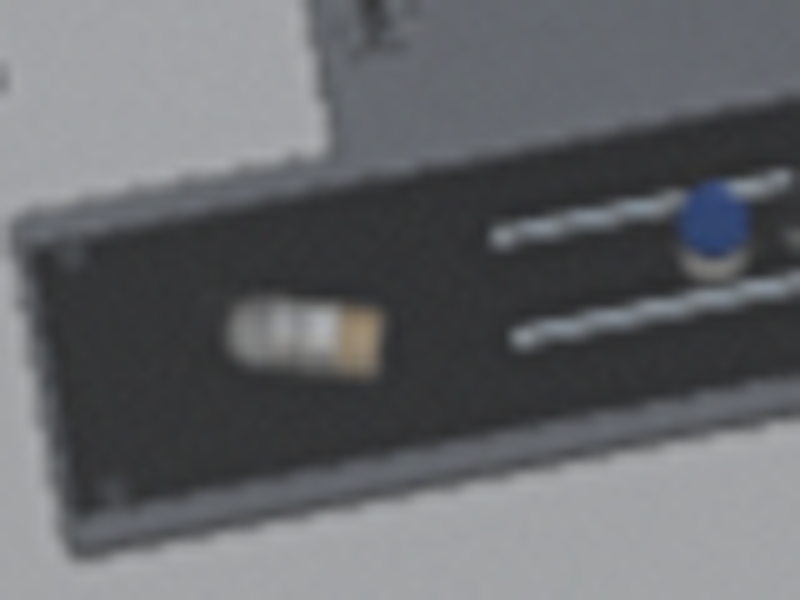

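Run:
```python
from h import *
c=camera("wrist")
print(topr(un(c,[(322,230.3)],.035)),topr(un(c,[(322,178)],.0145)),topr(un(c,[(322,205)],.035)))
# refit press from wrist with top/scene: liner corners guess (+-37?, 203)
```

```text
[[-11.4138598  109.65021295  35.        ]] [[  3.53575738 157.37068254  14.5       ]] [[  2.47666644 153.88666733  35.        ]]
```

Run:
```python
from h import *
t=camera("top")
X=un(t,np.array([[232,334],[380,343]])/10+[255,195]-.45,.0245);print(X,topr(X)); v=X[0]-X[1];v/=np.linalg.norm(v);print(v,np.degrees(np.arctan2(v[1],v[0])))
m=np.array([(-14.5,75,23),(14.5,75,23)]); print(topr(un(t,np.array([[498,236],[519,340]])/10+[255,195]-.45,.023)))
b=X[1]; M=grasp(45,v/np.linalg.norm(v[:2]))
g=b+v*.025; g[2]=.023
row(g-M[:,1]*.1,M); row(g-M[:,1]*.03,M); row(g,M)
```

```text
[[0.47778769 0.16206581 0.0245    ]
 [0.4740894  0.12089857 0.0245    ]] [[  3.29929559 153.13020424  24.5       ]
 [ -7.51005612 113.23563478  24.5       ]]
[0.08947534 0.99598904 0.        ] 84.86657540403866
[[ 15.78393041  75.1193126   23.        ]
 [-14.26291669  75.13471401  23.        ]]
row [-0.06 -0.01 -0.06  0.27 -0.29 -0.01] n>= 0.3
row [-0.06  1.74 -0.02  0.27 -0.29 -0.01] n>= 1.7
row [-0.06  2.49 -0.    0.27 -0.29 -0.01] n>= 2.4
```

```bash
python3 -m pendant '-0.06 0.6 -0.02 0.27 -0.29 0 0; -0.06 1.2 -0.02 0.27 -0.29 0 0; -0.06 1.7 -0.02 0.27 -0.29 0 0; -0.06 1.7 -0.02 0.27 -0.29 0 0'
python3 - <<'E'
from h import *
show()
c=camera("wrist"); cv2.imwrite("pics/w2.png",c["img"]);s=camera("scene");crop(s,"s2.png",240,180,400,300,5)
b=np.array([.4741,.1209,.0245]);v=np.array([.0895,.996,0]);M=grasp(45,v[:2]);g=b+v*.025;g[2]=.023;row(g,M)
E
```

```text
clock: 3.03
position: [0.4763, 0.1655, 0.0436]
eef_rot: [-1.756, 0.822, -1.817]
wrist_force: [-0.6, 0.3, -0.0]
finger_gap: 0.0853
t 3.0333 p [0.4763 0.1655 0.0436] gap 0.0853 F [-0.6  0.3 -0. ] q [ 0.53  0.86 -0.08  1.17 -0.61  2.37]
[[-0.062 -0.067  0.996]
 [-0.704 -0.705 -0.091]
 [ 0.708 -0.706 -0.004]]
row [-0.01  0.79  0.    0.    0.   -0.01] n>= 0.8
```

View pics/w2.png

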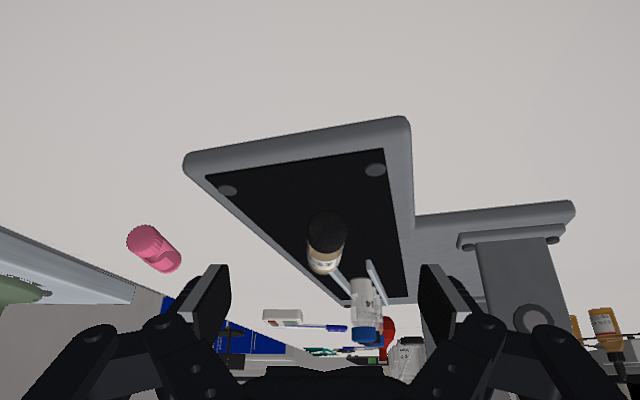

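View pics/s2.png

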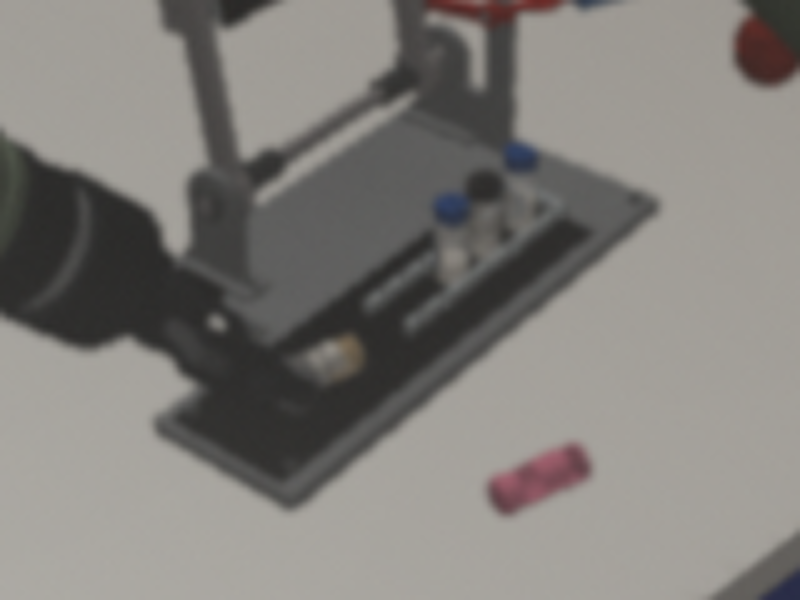

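```bash
python3 -m pendant '0 0.4 0 0 0 0 0; 0 0.79 0 0 0 0 0; 0 0.79 0 0 0 0 0; 0 0.79 0 0 0 0 0.3; 0 0.79 0 0 0 0 0.5'; python3 -m pendant '0 0 0 0 0 0 0.7; 0 0 0 0 0 0 1;0 0 0 0 0 0 1;0 0 0 0 0 0 1;0 0 0 0 0 0 1;0 0 0 0 0 0 1;0 0 0 0 0 0 1'
python3 - <<'E'
from h import *
show()
c=camera("wrist"); cv2.imwrite("pics/w3.png",c["img"])
E
```

```text
clock: 3.55
position: [0.4772, 0.1469, 0.0243]
eef_rot: [-1.75, 0.82, -1.817]
wrist_force: [0.4, 0.3, -0.7]
finger_gap: 0.0638
clock: 4.13
position: [0.4776, 0.1472, 0.0248]
eef_rot: [-1.749, 0.819, -1.818]
wrist_force: [-0.4, 3.6, 5.5]
finger_gap: 0.0177
t 4.1333 p [0.4776 0.1472 0.0248] gap 0.0177 F [-0.4  3.6  5.5] q [ 0.51  0.86 -0.13  1.09 -0.62  2.34]
[[-0.064 -0.061  0.996]
 [-0.706 -0.703 -0.088]
 [ 0.706 -0.709  0.002]]
```

View pics/w3.png

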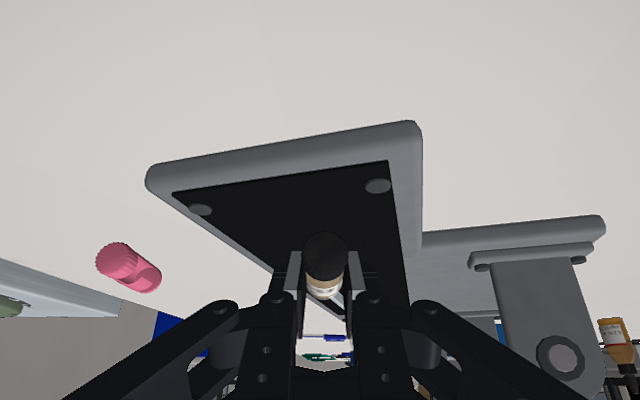

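```bash
python3 -m pendant '0.25 -0.25 0 0 0 0 1;0.5 -0.5 0 0 0 0 1;0.8 -0.8 0 0 0 0 1;0.8 -0.8 0 0 0 0 1'
python3 - <<'E'
from h import *
show()
c=camera("wrist"); crop(c,"w4.png",230,180,430,380,4)
c=camera("scene"); crop(c,"s4.png",240,180,400,300,5)
E
```

```text
clock: 4.52
position: [0.479, 0.1475, 0.0736]
eef_rot: [-1.744, 0.818, -1.819]
wrist_force: [0.6, 1.0, -0.4]
finger_gap: 0.0175
t 4.5167 p [0.479  0.1475 0.0736] gap 0.0175 F [ 0.6  1.  -0.4] q [ 0.51  0.79 -0.11  1.17 -0.62  2.34]
[[-0.067 -0.058  0.996]
 [-0.707 -0.702 -0.088]
 [ 0.704 -0.71   0.006]]
```

View pics/w4.png

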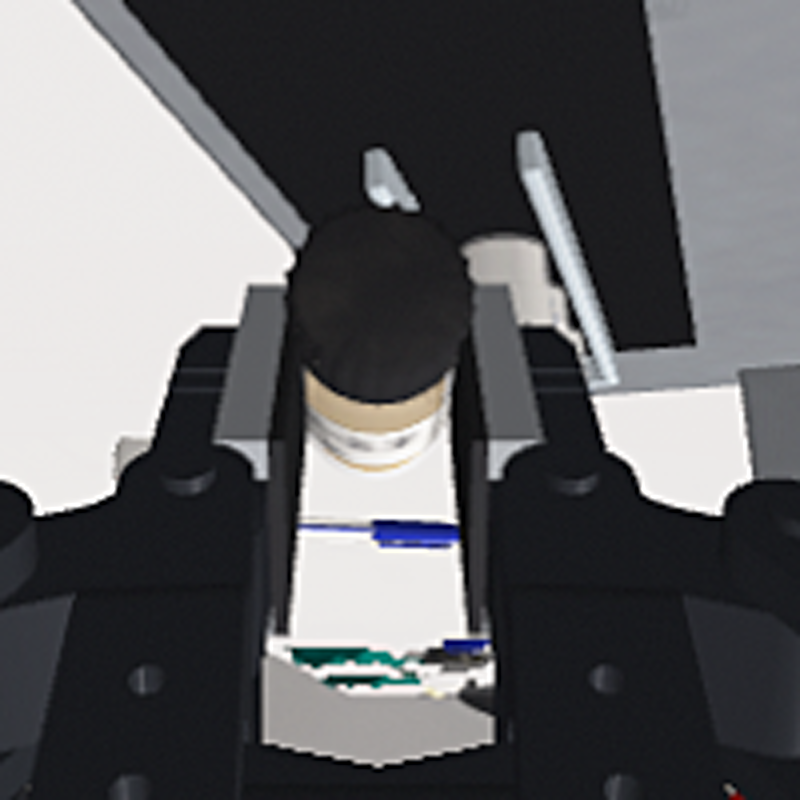

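View pics/s4.png

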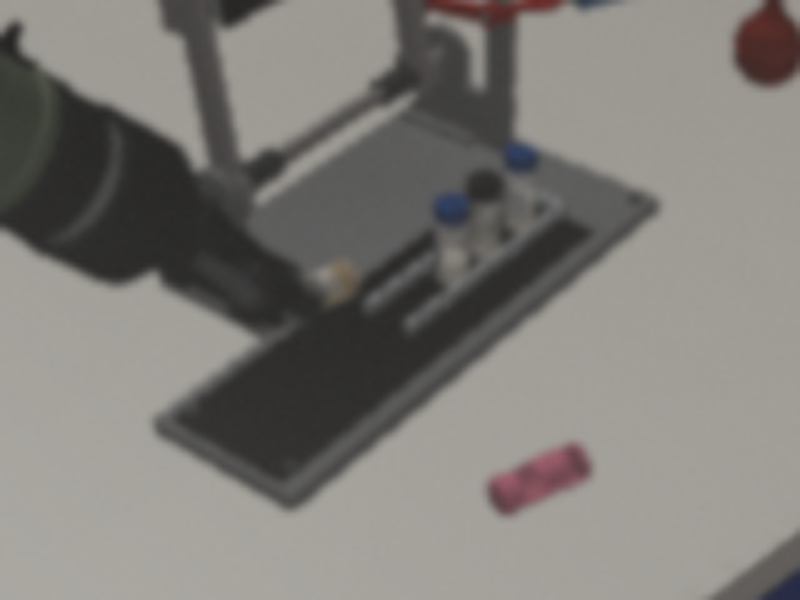

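```bash
python3 -m pendant '0.2 -0.2 0 0 -1.3 0 1;0.4 -0.4 0 0 -2.6 0 1;0.7 -0.7 0 0 -4 0 1;0.7 -0.7 0 0 -5.4 0 1;0.7 -0.7 0 0 -6.8 0 1;0.7 -0.7 0 0 -8.2 0 1;0.7 -0.7 0 0 -9.6 0 1;0.7 -0.7 0 0 -11 0 1;0.7 -0.7 0 0 -12.4 0 1;0.7 -0.7 0 0 -13.8 0 1'
python3 -m pendant '0 0 0 0 -1.3 0 1;0 0 0 0 -2.6 0 1;0 0 0 0 -4 0 1;0 0 0 0 -5.4 0 1;0 0 0 0 -6.8 0 1;0 0 0 0 -8.2 0 1;0 0 0 0 -9.6 0 1;0 0 0 0 -11 0 1;0 0 0 0 -12.4 0 1;0 0 0 0 -13.8 0 1'
python3 - <<'E'
from h import *
show()
# target: vial upright, lean toward press +y; tool jaw axis = -press x
py=np.array([-np.sin(PR[2]),np.cos(PR[2]),0]);px=np.array([np.cos(PR[2]),np.sin(PR[2]),0])
M=frame(-py-np.array([0,0,1]),-px)
P=towd([(0,52,0)])[0]+[0,0,.12]
row(P,M);print(P,M.round(2))
E
```

```text
clock: 5.45
position: [0.4774, 0.1469, 0.11]
eef_rot: [-2.32, 0.279, -0.47]
wrist_force: [-0.1, -0.2, 0.3]
finger_gap: 0.0172
clock: 6.28
position: [0.4769, 0.1466, 0.1093]
eef_rot: [-2.179, -0.31, 0.936]
wrist_force: [0.4, 0.5, 0.1]
finger_gap: 0.0178
t 6.2833 p [0.4769 0.1466 0.1093] gap 0.0178 F [0.4 0.5 0.1] q [ 0.51  0.75 -0.1   1.23 -0.62 -0.09]
[[ 0.706 -0.062 -0.706]
 [ 0.471 -0.702  0.533]
 [-0.529 -0.709 -0.466]]
row [ -0.87   1.27  -1.52  -2.07 -10.39  -0.75] n>= 7.4
[0.49214638 0.06190578 0.12      ] [[-0.12  0.12 -0.98]
 [ 0.7  -0.7  -0.17]
 [-0.71 -0.71  0.  ]]
```

```bash
python3 -m pendant '0 0 0 -0.27 -1.3 -0.1 1;0 0 0 -0.5 -2.6 -0.2 1;0 0 0 -0.8 -4 -0.3 1;0 0 0 -1.05 -5.3 -0.4 1;0 0 0 -1.3 -6.6 -0.5 1;0 0 0 -1.6 -7.9 -0.6 1;0 0 0 -1.85 -9.2 -0.7 1;0 0 0 -2.07 -10.4 -0.75 1;0 0 0 -2.07 -10.4 -0.75 1'
cat >> h.py <<'E'
_c,_s=np.cos(PR[2]),np.sin(PR[2])
px_=np.array([_c,_s,0]);py_=np.array([-_s,_c,0])
MU=frame(-py_-np.array([0,0,1]),-px_)
E
python3 - <<'E'
from h import *
show(); row(towd([(0,52,120)])[0],MU)
c=camera("wrist"); cv2.imwrite("pics/w5.png",c["img"])
c=camera("scene"); crop(c,"s5.png",240,120,400,280,5)
c=camera("top"); crop(c,"t5.png",240,130,400,260,5)
E
```

```text
clock: 7.03
position: [0.4758, 0.1462, 0.109]
eef_rot: [-1.739, -0.908, 1.876]
wrist_force: [-0.4, -0.1, -0.1]
finger_gap: 0.0175
t 7.0333 p [0.4758 0.1462 0.109 ] gap 0.0175 F [-0.4 -0.1 -0.1] q [ 0.55  0.65 -0.29  0.99 -0.72 -1.06]
[[-0.126  0.123 -0.984]
 [ 0.696 -0.696 -0.176]
 [-0.707 -0.707  0.003]]
row [-1.71  1.32 -0.03 -0.01  0.04  0.  ] n>= 2.1
```

View pics/w5.png

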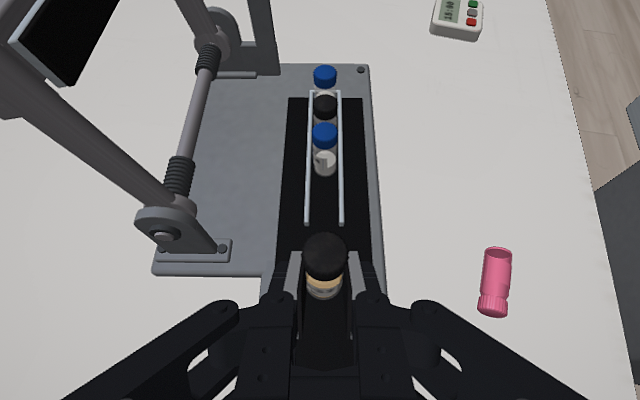

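View pics/s5.png

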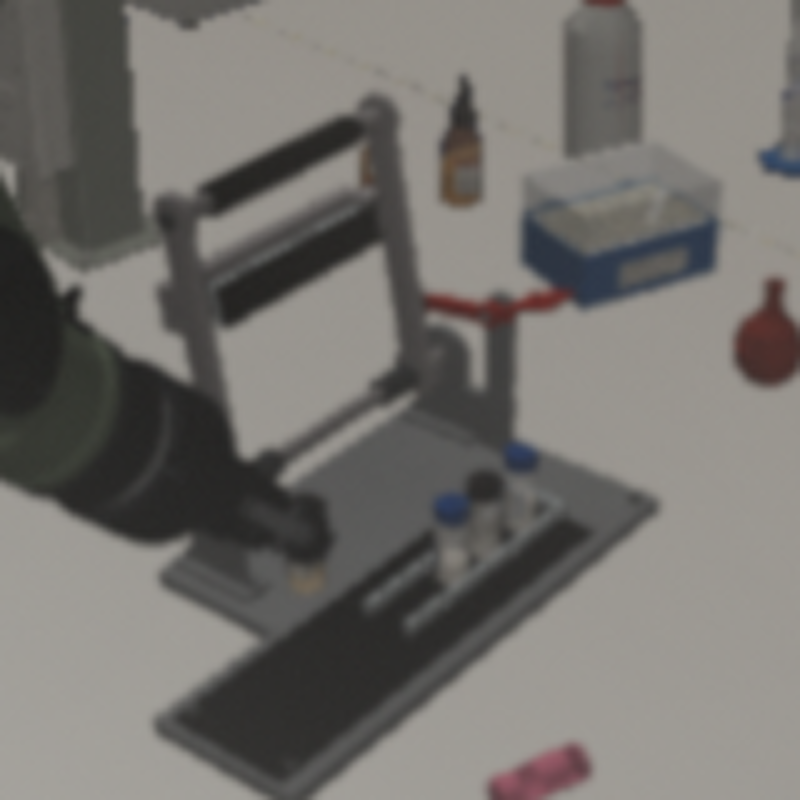

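View pics/t5.png

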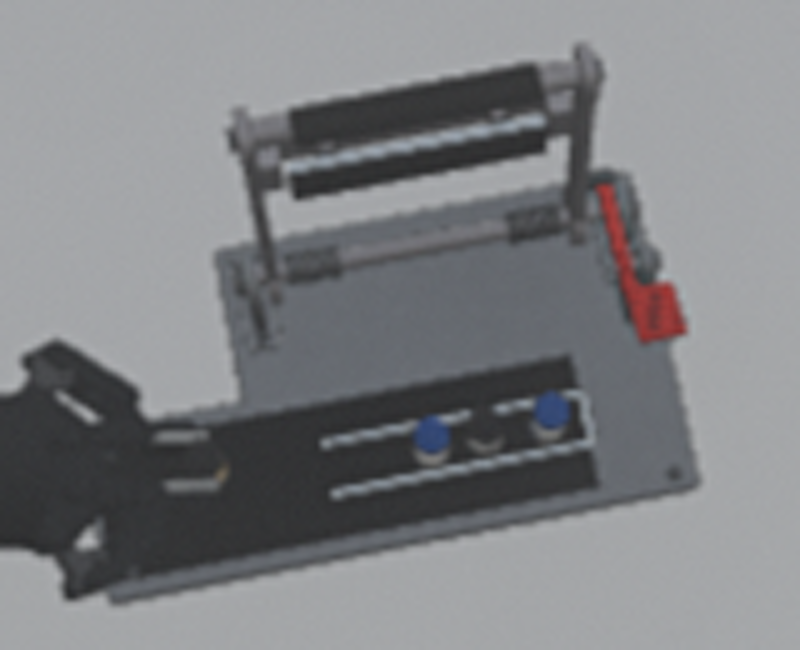

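Run:
```python
from h import *
c=camera("wrist"); crop(c,"w5c.png",274,210,374,320,7)
st=bot.read_state();T=R.from_rotvec(st["eef_rot"])
def cyl(base,ax,hs):
    ax=ax/np.linalg.norm(ax);u=np.cross(ax,[1,0,0]);u/=np.linalg.norm(u);w=np.cross(ax,u);t=np.linspace(0,2*np.pi,60)
    return [pr(c,base+h*ax+.0105*(np.cos(t)[:,None]*u+np.sin(t)[:,None]*w)) for h in hs]
img=cv2.imread("pics/w5c.png")
base=st["position"]+[0,0,-.0265]
for h,q in zip((0,.042,.052),cyl(base,np.array([0,0,1.]),(0,.042,.052))):
    cv2.polylines(img,[((q-[274,210]+.5)*7).astype(int)],True,(0,255,0) if h!=.042 else (0,255,255),1)
cv2.imwrite("pics/w5o.png",img)
```

```text
(no output)
```

View pics/w5o.png

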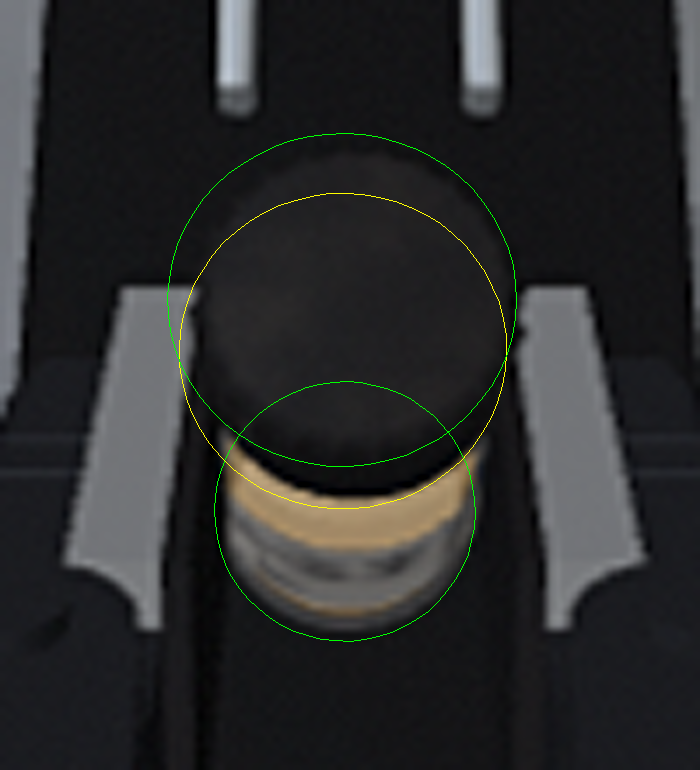

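Run:
```python
from h import *
c=camera("wrist"); st=bot.read_state()
cr=lambda l:[(274+a/7-.45,210+b/7-.45) for a,b in l]
print("rails",topr(un(c,cr([(236,95),(481,95)]),.023)))
print("rails far ",topr(un(c,[(310,92),(339,92)],.023)))
b=un(c,cr([(350,508)]),st["position"][2]-.0265); print("base",topr(b)); print("cap",topr(un(c,cr([(358,308)]),st["position"][2]+.0255)))
print("tcp",topr(st["position"]))
caps=un(c,[(324.5,76),(325,105),(325,133)],.066);print("caps",topr(caps))
```

```text
rails [[ 12.74602612  74.87457314  23.        ]
 [-15.75348313  74.92435409  23.        ]]
rails far  [[ 13.19169459 -72.1045821   23.        ]
 [-16.53768498 -72.06303676  23.        ]]
base [[ -0.48479053 138.00585823  82.61077738]]
cap [[ -1.00826442 138.8830344  134.61077738]]
tcp [[-1.03704358e-01  1.37998409e+02  1.09110777e+02]]
caps [[ -1.53003211 -46.05244067  66.        ]
 [ -1.8513688  -11.99002299  66.        ]
 [ -1.75308743  17.35778576  66.        ]]
```

Run:
```python
from h import *
row(towd([(-1.1,49,75)])[0],MU)
```

```text
row [-0.97  2.18  0.02 -0.01 -0.01  0.  ] n>= 2.3
```

```bash
python3 -m pendant '-0.4 0.6 0.01 0 0 0 1;-0.7 1.2 0.02 0 0 0 1;-0.97 1.8 0.02 0 0 0 1;-0.97 2.18 0.02 0 0 0 1;-0.97 2.18 0.02 0 0 0 1;-0.97 2.18 0.02 0 0 0 1'
python3 - <<'E'
from h import *
show()
st=bot.read_state();print(topr(st["position"]));row(towd([(-1.1,49,44)])[0],MU)
c=camera("wrist"); crop(c,"w6.png",254,130,394,320,4)
E
```

```text
clock: 7.78
position: [0.4913, 0.058, 0.0746]
eef_rot: [-1.741, -0.903, 1.871]
wrist_force: [-0.4, 0.8, 0.3]
finger_gap: 0.0177
t 7.7833 p [0.4913 0.058  0.0746] gap 0.0177 F [-0.4  0.8  0.3] q [ 0.4   0.62 -0.46  0.72 -0.76 -1.26]
[[-0.121  0.12  -0.985]
 [ 0.697 -0.697 -0.171]
 [-0.707 -0.707  0.001]]
[[-1.51734112 48.34339101 74.55989765]]
row [ 0.55  0.53 -0.01 -0.04 -0.02 -0.  ] n>= 0.7
```

View pics/w6.png

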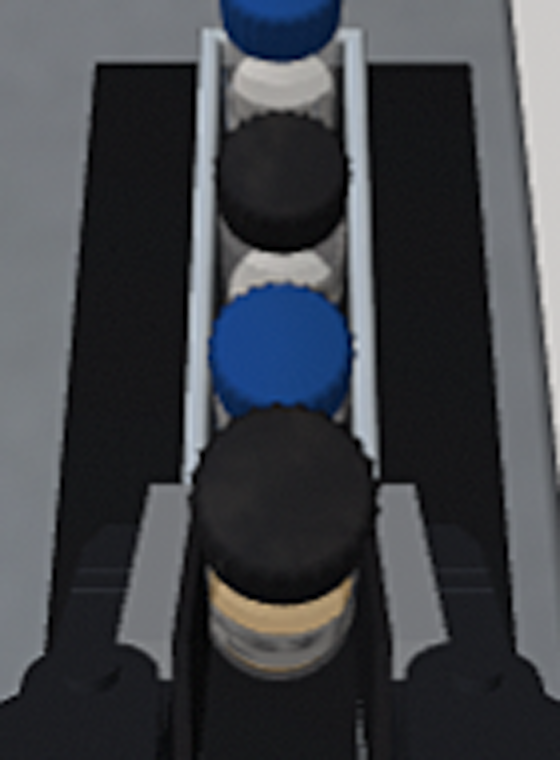

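```bash
python3 -m pendant '0.27 0.26 -0.02 0 0 0 1;0.55 0.53 -0.02 0 0 0 1;0.55 0.53 -0.02 0 0 0 1;0.55 0.53 -0.02 0 0 0 1'
python3 - <<'E'
from h import *
show()
st=bot.read_state();print(topr(st["position"]))
c=camera("wrist"); crop(c,"w7.png",254,130,394,320,4)
c=camera("scene"); crop(c,"s7.png",240,160,400,280,5)
E
```

```text
clock: 8.17
position: [0.4928, 0.0608, 0.0446]
eef_rot: [-1.742, -0.907, 1.872]
wrist_force: [-0.3, -0.7, -0.4]
finger_gap: 0.0173
t 8.1667 p [0.4928 0.0608 0.0446] gap 0.0173 F [-0.3 -0.7 -0.4] q [ 0.4   0.67 -0.46  0.66 -0.76 -1.26]
[[-0.123  0.123 -0.985]
 [ 0.697 -0.696 -0.173]
 [-0.707 -0.707 -0.   ]]
[[ 0.48159665 50.7735667  44.62169551]]
```

View pics/w7.png

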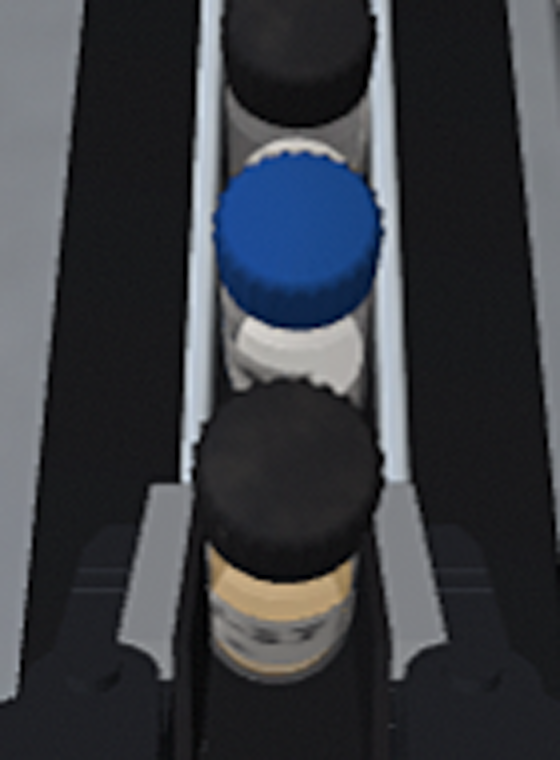

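View pics/s7.png

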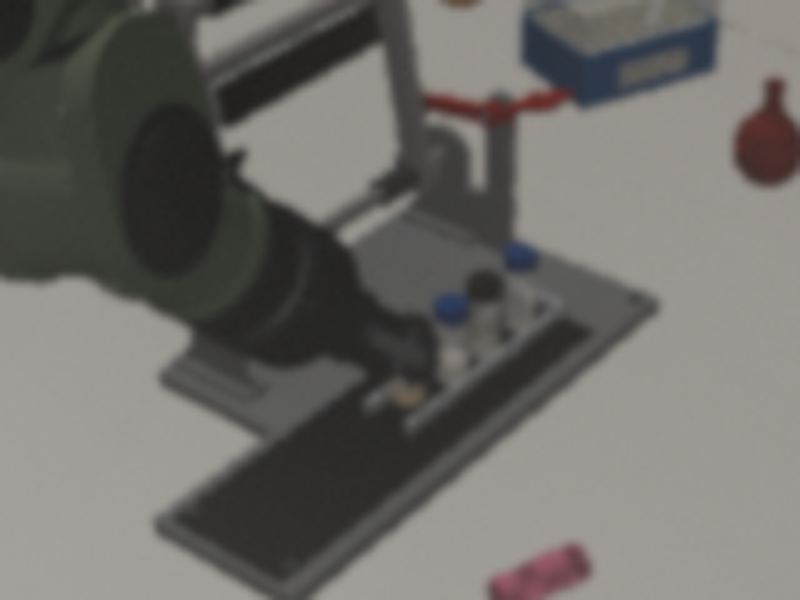

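```bash
python3 -m pendant '0 0 0.03 0 0 0 1;0.03 0.03 0.03 0 0 0 1;0.05 0.05 0.03 0 0 0 1;0.05 0.05 0.03 0 0 0 1'
python3 - <<'E'
from h import *
show()
st=bot.read_state();print(topr(st["position"]))
E
```

```text
clock: 8.6
position: [0.4917, 0.0605, 0.0417]
eef_rot: [-1.741, -0.907, 1.871]
wrist_force: [0.2, 0.4, -0.8]
finger_gap: 0.0172
t 8.6 p [0.4917 0.0605 0.0417] gap 0.0172 F [ 0.2  0.4 -0.8] q [ 0.4   0.67 -0.47  0.65 -0.76 -1.26]
[[-0.122  0.123 -0.985]
 [ 0.697 -0.696 -0.173]
 [-0.706 -0.708 -0.001]]
[[-0.69701087 50.74581711 41.69815358]]
```

```bash
python3 -m pendant '0.015 0.015 0 0 0 0 1;0.02 0.02 0 0 0 0 1;0.02 0.02 0 0 0 0 1'; python3 -m pendant '0.015 0.015 0 0 0 0 1;0.02 0.02 0 0 0 0 1;0.02 0.02 0 0 0 0 1'
```

```text
clock: 8.85
position: [0.4917, 0.0605, 0.0406]
eef_rot: [-1.742, -0.907, 1.871]
wrist_force: [0.4, 0.5, 0.0]
finger_gap: 0.0175
clock: 9.1
position: [0.492, 0.0603, 0.0403]
eef_rot: [-1.743, -0.907, 1.872]
wrist_force: [-2.0, 2.3, 6.6]
finger_gap: 0.0175
```

```bash
python3 -m pendant '-0.008 -0.008 0 0 0 0 1;-0.008 -0.008 0 0 0 0 1;-0.008 -0.008 0 0 0 0 0.7;-0.008 -0.008 0 0 0 0 0.65;-0.008 -0.008 0 0 0 0 0.6;-0.008 -0.008 0 0 0 0 0.5;-0.008 -0.008 0 0 0 0 0.4;-0.008 -0.008 0 0 0 0 0.4'
python3 - <<'E'
from h import *
show()
c=camera("wrist"); crop(c,"w8.png",234,130,414,320,4)
E
```

```text
clock: 9.77
position: [0.4919, 0.0603, 0.0407]
eef_rot: [-1.743, -0.907, 1.872]
wrist_force: [-0.2, 0.5, 0.3]
finger_gap: 0.0514
t 9.7667 p [0.4919 0.0603 0.0407] gap 0.0514 F [-0.2  0.5  0.3] q [ 0.4   0.68 -0.47  0.65 -0.76 -1.26]
[[-0.122  0.124 -0.985]
 [ 0.696 -0.697 -0.174]
 [-0.708 -0.706 -0.001]]
```

View pics/w8.png

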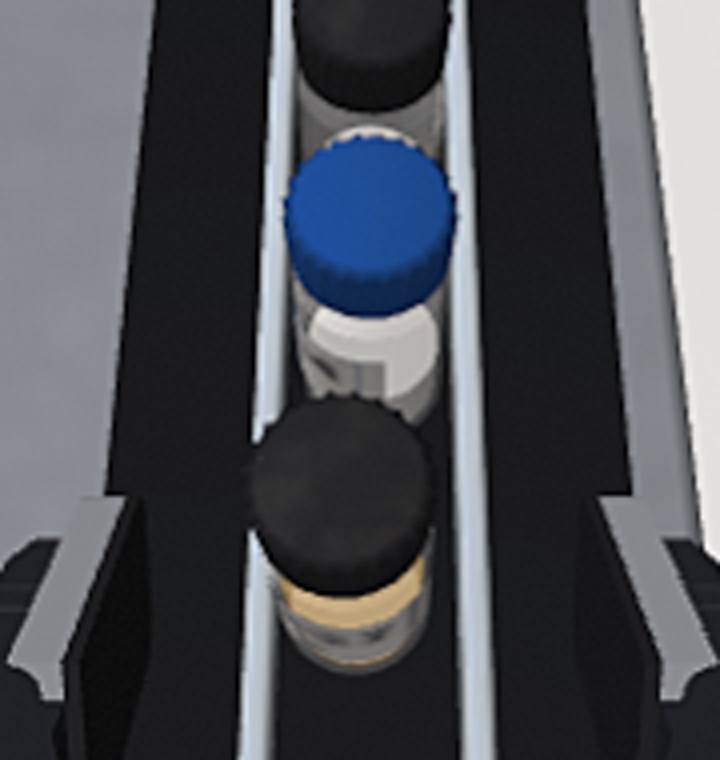

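```bash
python3 -m pendant '0 0 0 0 0 0 0.2;0 -0.4 0 0 0 0 0;0 -0.9 0 0 0 0 0;0 -1.5 0 0 0 0 0;0 -2.2 0 0 0 0 0;0 -2.6 0 0 0 0 0;0 -2.6 0 0 0 0 0'
python3 - <<'E'
from h import *
show()
c=camera("wrist"); crop(c,"w9.png",234,130,414,320,4)
st=bot.read_state()
c2=camera("scene"); crop(c2,"s9.png",240,160,400,280,5)
E
```

```text
clock: 10.4
position: [0.4806, 0.1354, 0.1163]
eef_rot: [-1.746, -0.912, 1.87]
wrist_force: [0.6, 0.0, -0.2]
finger_gap: 0.0853
t 10.4 p [0.4806 0.1354 0.1163] gap 0.0853 F [ 0.6  0.  -0.2] q [ 0.53  0.62 -0.3   0.97 -0.73 -1.09]
[[-0.121  0.128 -0.984]
 [ 0.697 -0.695 -0.177]
 [-0.707 -0.707 -0.005]]
```

View pics/w9.png

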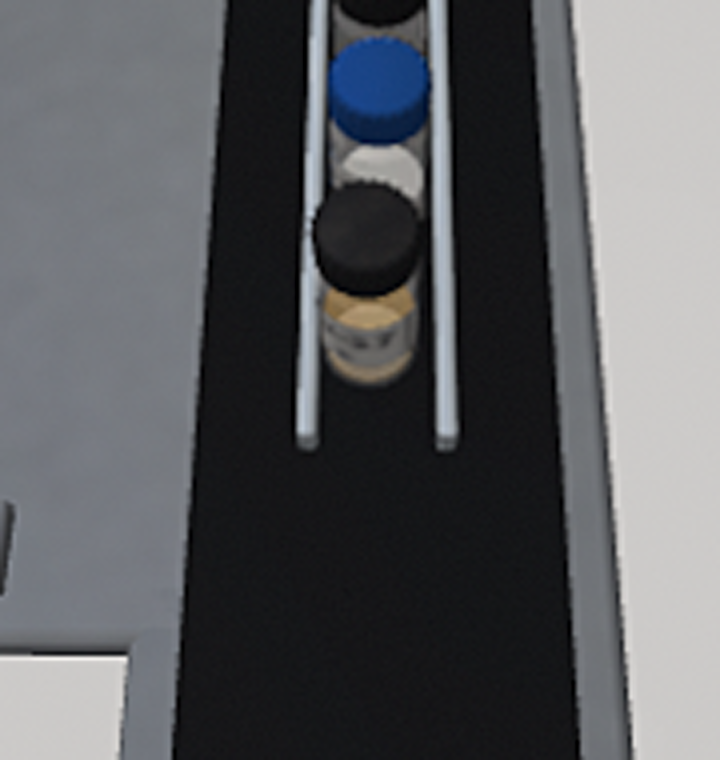

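View pics/s9.png

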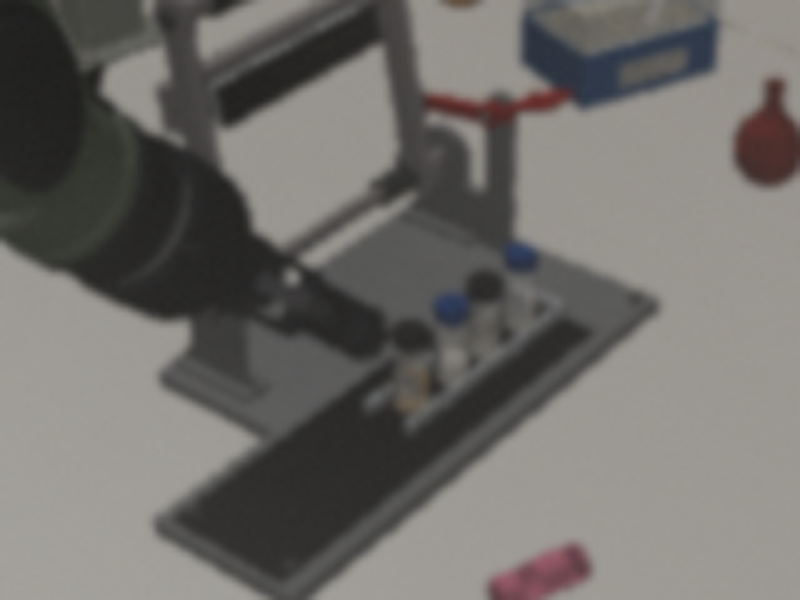

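Run:
```python
from h import *
c=camera("wrist")
print(topr(un(c,[(234+369/4,130+384/4)],.0145)),topr(un(c,[(234+366/4,130+228/4)],.066)), topr(un(c,[(234+379/4,130+80/4)],.066)),topr(un(c,[(234+307/4,130+440/4),(234+447/4,130+440/4)],.023)))
# paddle target
pad=towd([(26,-98,132)])[0];print(pad)
Md=frame([0,0,-1],-px_); row(towd([(26,-98,180)])[0],Md); row(towd([(10,40,220)])[0],Md)
Md=frame([0,0,-1],-py_); row(towd([(26,-98,180)])[0],Md)
Md=frame([0,0,-1],py_); row(towd([(26,-98,180)])[0],Md)
t=camera("top"); crop(t,"t9.png",300,130,400,210,8)
```

```text
[[-2.64261526 57.80838415 14.5       ]] [[-1.8631159  49.48529843 66.        ]] [[-4.44799513 16.27229143 66.        ]] [[ 10.00260874  73.88473292  23.        ]
 [-18.34282553  73.89734289  23.        ]]
[ 0.54386549 -0.08127639  0.132     ]
row [-5.09  2.75 -0.68  0.   -0.01 -9.01] n>= 6.3
row [-3.36 -0.4  -0.28  0.   -0.01 -9.01] n>= 6.3
row [ -5.09   2.75  -0.68  -7.04 -16.99  -7.05] n>= 13.8
row [-5.09  2.75 -0.68  7.04 16.98 -7.04] n>= 13.7
```

View pics/t9.png

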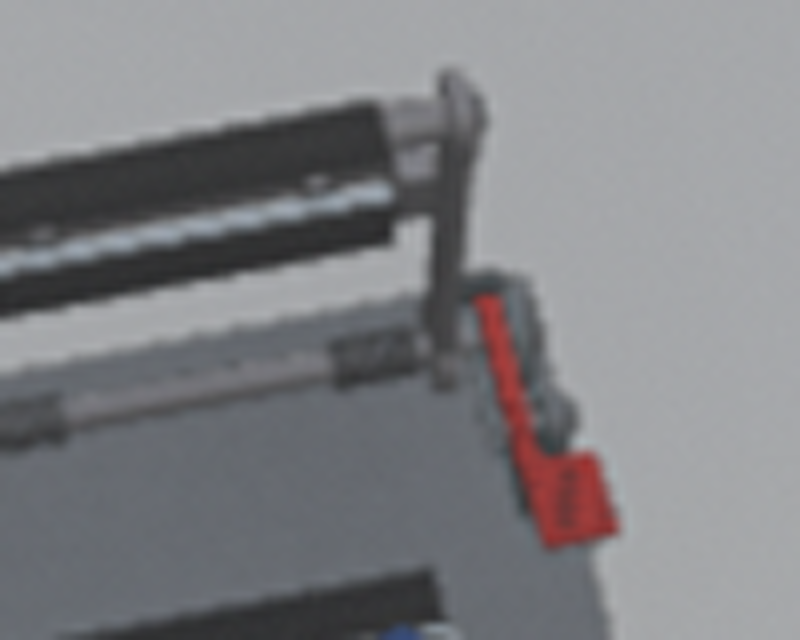

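```bash
python3 - <<'E'
from h import *
t=camera("top")
print(topr(un(t,np.array([(577,500),(540,460),(600,450),(618,530),(548,548)])/8+[300,130]-.45,.132)))
E
python3 -m pendant '-0.4 -0.2 0 0 0 -1.3 0;-0.8 -0.3 0 0 0 -2.6 0;-1.3 -0.4 0 0 0 -3.9 0.3;-1.9 -0.4 0 0 0 -5.2 0.6;-2.5 -0.4 -0.1 0 0 -6.5 1;-3 -0.4 -0.2 0 0 -7.8 1;-3.36 -0.4 -0.28 0 0 -9 1;-3.36 -0.4 -0.28 0 0 -9 1;-3.36 -0.4 -0.28 0 0 -9 1;-3.36 -0.4 -0.28 0 0 -9 1'
python3 - <<'E'
from h import *
show(); Md=frame([0,0,-1],-px_); row(towd([(26,-98,180)])[0],Md)
s=camera("scene");crop(s,"s10.png",240,120,400,260,5)
E
```

```text
[[  28.80264708 -109.40077905  132.        ]
 [  44.28263669 -100.57978297  132.        ]
 [  43.60814188 -120.47651026  132.        ]
 [  16.37103776 -120.19992493  132.        ]
 [  15.11459872  -96.62211893  132.        ]]
clock: 11.48
position: [0.5029, 0.0506, 0.2185]
eef_rot: [-1.122, -1.332, 1.338]
wrist_force: [-0.4, 1.1, 1.1]
finger_gap: 0.0001
t 11.4833 p [0.5029 0.0506 0.2185] gap 0.0001 F [-0.4  1.1  1.1] q [-0.04  0.26 -0.32  0.99 -0.   -1.79]
[[-0.171 -0.003 -0.985]
 [ 0.985 -0.002 -0.171]
 [-0.002 -1.     0.003]]
row [-3.42  0.97 -0.45 -0.04 -0.03 -0.02] n>= 3.4
```

View pics/s10.png

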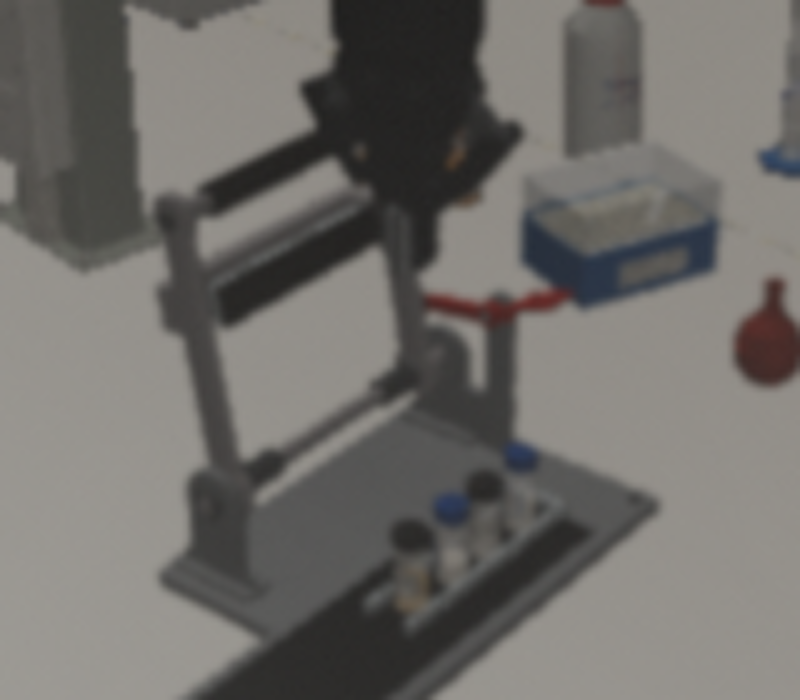

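```bash
python3 - <<'E'
from h import *
Md=frame([0,0,-1],-px_); row(towd([(26,-108,160)])[0],Md)
E
python3 -m pendant '-0.8 0 -0.1 0 0 0 1;-1.6 0.2 -0.2 0 0 0 1;-2.4 0.6 -0.3 0 0 0 1;-3.2 1 -0.4 0 0 0 1;-3.67 1.3 -0.44 0 0 0 1;-3.67 1.4 -0.44 0 0 0 1;-3.67 1.4 -0.44 0 0 0 1'
python3 - <<'E'
from h import *
show();print(topr(bot.read_state()["position"]));Md=frame([0,0,-1],-px_); row(towd([(26,-108,100)])[0],Md)
s=camera("scene");crop(s,"s11.png",280,120,400,220,6)
s=camera("wrist");cv2.imwrite("pics/w11.png",s["img"])
E
```

```text
row [-3.7   1.46 -0.45 -0.04 -0.01 -0.02] n>= 3.8
clock: 12.12
position: [0.5436, -0.0886, 0.1599]
eef_rot: [-1.115, -1.331, 1.341]
wrist_force: [-0.9, 0.0, -0.2]
finger_gap: -0.0001
t 12.1167 p [ 0.5436 -0.0886  0.1599] gap -0.0001 F [-0.9  0.  -0.2] q [-0.29  0.39 -0.29  0.9  -0.   -2.04]
[[-0.174 -0.008 -0.985]
 [ 0.985 -0.001 -0.174]
 [ 0.001 -1.     0.008]]
[[  24.49615672 -105.16540101  159.91533082]]
row [-0.07  1.5  -0.05 -0.09  0.    0.01] n>= 1.4
```

View pics/s11.png

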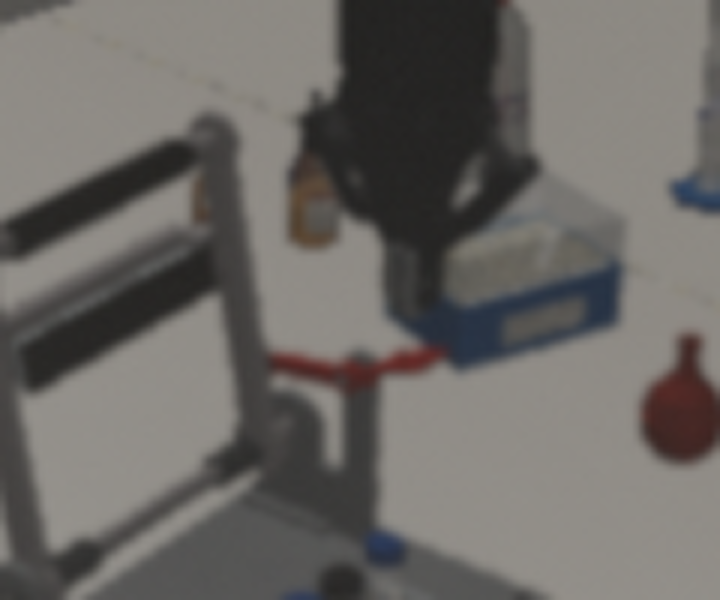

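View pics/w11.png

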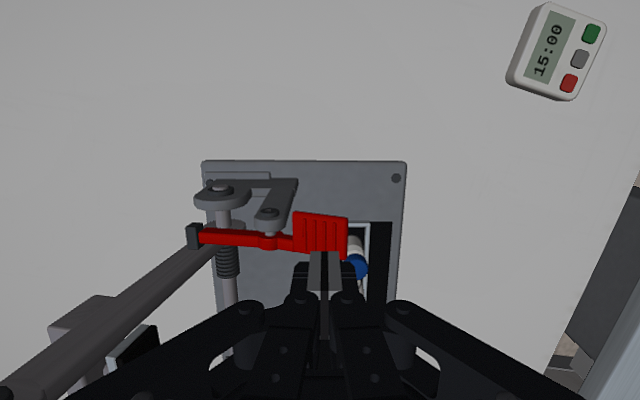

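Run:
```python
from h import *
c=camera("wrist");print(topr(un(c,[(320,234),(294,214),(294,248),(347,218),(347,258)],.132)))
st=bot.read_state()["position"];print(pr(c,[st,st-[0,0,.028],towd([(26,-108,132)])[0]]))
```

```text
[[  27.10063643 -110.10389126  132.        ]
 [  41.68941516 -122.27020708  132.        ]
 [  42.25840318 -101.31267435  132.        ]
 [  11.81870482 -119.84906317  132.        ]
 [  11.24292957  -94.80435652  132.        ]]
[[322.16428151 267.88762801]
 [322.12942447 244.05108732]
 [321.92077294 237.37826905]]
```

```bash
python3 -m pendant '-0.1 0.25 -0.05 0 0 0 1;-0.1 0.5 -0.05 0 0 0 1;-0.1 0.7 -0.05 0 0 0 1;-0.1 0.85 -0.05 0 0 0 1;-0.1 1 -0.05 0 0 0 1;-0.1 1.15 -0.05 0 0 0 1;-0.1 1.27 -0.05 0 0 0 1;-0.1 1.35 -0.05 0 0 0 1;-0.1 1.35 -0.05 0 0 0 1'
python3 - <<'E'
from h import *
show();print(topr(bot.read_state()["position"]))
s=camera("scene");crop(s,"s12.png",280,120,400,220,6)
s=camera("wrist");cv2.imwrite("pics/w12.png",s["img"])
E
```

```text
clock: 13.02
position: [0.5471, -0.0916, 0.1089]
eef_rot: [-1.118, -1.334, 1.341]
wrist_force: [-4.3, 0.7, 7.6]
finger_gap: -0.0001
t 13.0167 p [ 0.5471 -0.0916  0.1089] gap -0.0001 F [-4.3  0.7  7.6] q [-0.3   0.45 -0.35  0.78 -0.   -2.05]
[[-0.176 -0.004 -0.984]
 [ 0.984 -0.001 -0.176]
 [-0.001 -1.     0.004]]
[[  27.38966036 -108.77027176  108.91840315]]
```

View pics/s12.png

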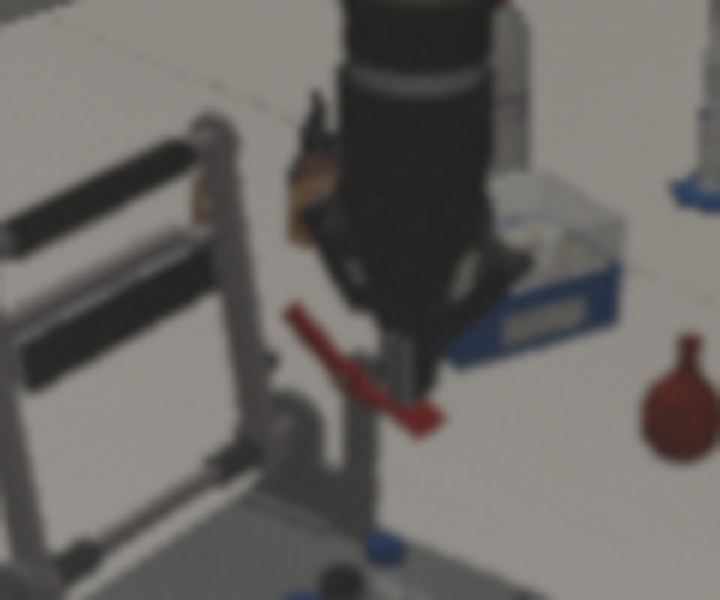

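View pics/w12.png

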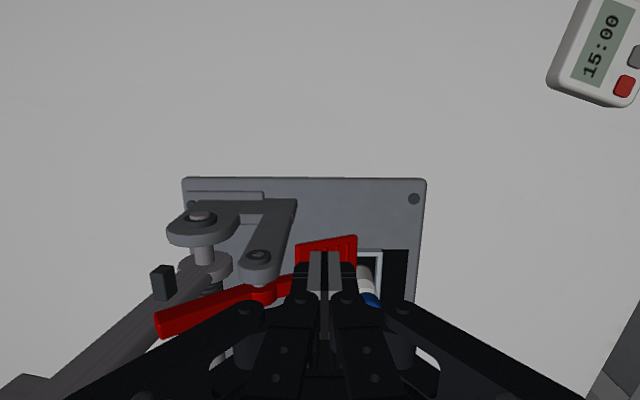

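Catch has flipped clearly (strut up at (160,325) in the wrist view). Press a bit farther to the stop.

```bash
python3 -m pendant '0 0.1 0 0 0 0 1;0 0.18 0 0 0 0 1;0 0.25 0 0 0 0 1;0 0.25 0 0 0 0 1'
python3 - <<'E'
from h import *
print(topr(bot.read_state()["position"]))
E
```

```text
clock: 13.45
position: [0.5482, -0.0917, 0.1068]
eef_rot: [-1.123, -1.338, 1.341]
wrist_force: [-21.8, 6.7, 60.3]
finger_gap: -0.0001
[[  28.42105982 -109.04334788  106.7712435 ]]
```

```bash
python3 -m pendant '0 -0.3 0 0 0 0 1;0 -0.9 0 0 0 0 1;0 -1.8 0 0 0 0 1;0 -2.7 0 0 0 0 0.8;0 -3.5 0.3 0 0 0 0.6;0 -4.3 0.6 0 0 0 0.4;0 -4.3 0.6 0 0 0 0.4'
cat >> h.py <<'E'
def tilt(deg): 
    a=np.radians(deg);d=np.sin(a)*px_-np.cos(a)*np.array([0,0,1]);return frame(d,-px_)
E
python3 - <<'E'
from h import *
show();M=tilt(35);d=M[:,1];B=towd([(134,0,228)])[0]
row(B-d*.1+d*.019,M);print((B-d*.081),topr(B-d*.081))
s=camera("scene");crop(s,"s13.png",280,120,400,220,6)
t=camera("top");print(un(t,[(250,50),(400,45)],.4),un(t,[(250,50),(400,45)],.5))
E
```

```text
clock: 14.03
position: [0.5263, -0.0966, 0.2854]
eef_rot: [-1.133, -1.343, 1.339]
wrist_force: [1.2, 0.1, -0.3]
finger_gap: 0.0482
t 14.0333 p [ 0.5263 -0.0966  0.2854] gap 0.0482 F [ 1.2  0.1 -0.3] q [-0.32  0.26 -0.15  1.15 -0.   -2.07]
[[-0.176  0.011 -0.984]
 [ 0.984 -0.006 -0.176]
 [-0.008 -1.    -0.01 ]]
row [ 2.75 -0.23 -2.04 -6.89  0.05 -0.08] n>= 4.8
[0.58740327 0.02594148 0.29435132] [[8.75403087e+01 1.21430643e-14 2.94351316e+02]]
[[ 0.80935377  0.18707605  0.4       ]
 [ 0.81198351 -0.1373419   0.4       ]] [[ 0.75333759  0.17327813  0.5       ]
 [ 0.75569499 -0.11754203  0.5       ]]
```

View pics/s13.png

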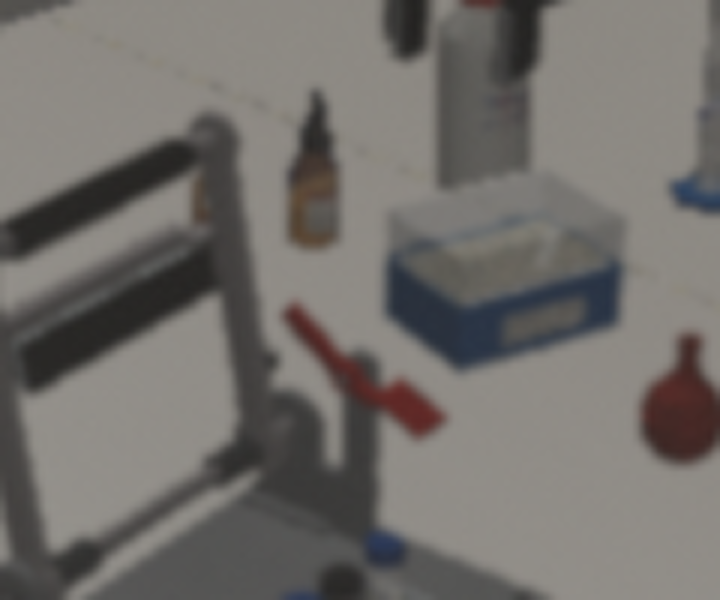

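```bash
python3 -m pendant '0.6 -0.5 -0.2 -1.2 0 0 0.4;1.2 -0.6 -0.5 -2.4 0 0 0.4;1.8 -0.5 -1 -3.6 0 0 0.4;2.4 -0.4 -1.5 -4.8 0 0 0.4;2.75 -0.3 -2 -6 0 0 0.4;2.75 -0.23 -2.04 -6.9 0 0 0.4;2.75 -0.23 -2.04 -6.9 0 0 0.4;2.75 -0.23 -2.04 -6.9 0 0 0.4'
python3 - <<'E'
from h import *
show();M=tilt(35);d=M[:,1];B=towd([(134,0,228)])[0]
row(B-d*.081,M)
c=camera("wrist");cv2.imwrite("pics/w14.png",c["img"]);print(pr(c,towd([(134,62,228),(134,0,228),(134,-62,228)])))
s=camera("scene");crop(s,"s14.png",250,80,410,220,5)
E
```

```text
clock: 14.8
position: [0.5842, 0.0271, 0.2863]
eef_rot: [-1.51, -1.801, 0.952]
wrist_force: [0.7, -0.3, -0.5]
finger_gap: 0.0511
t 14.8 p [0.5842 0.0271 0.2863] gap 0.0511 F [ 0.7 -0.3 -0.5] q [-0.18 -0.03 -0.67  0.36  0.2  -1.87]
[[-0.176  0.557 -0.812]
 [ 0.984  0.097 -0.147]
 [-0.003 -0.825 -0.565]]
row [-0.04 -0.12 -0.17 -0.12  0.04 -0.02] n>= 0.2
[[313.55167907 289.58898972]
 [312.95045857 213.66407019]
 [312.29221547 124.38284044]]
```

View pics/w14.png

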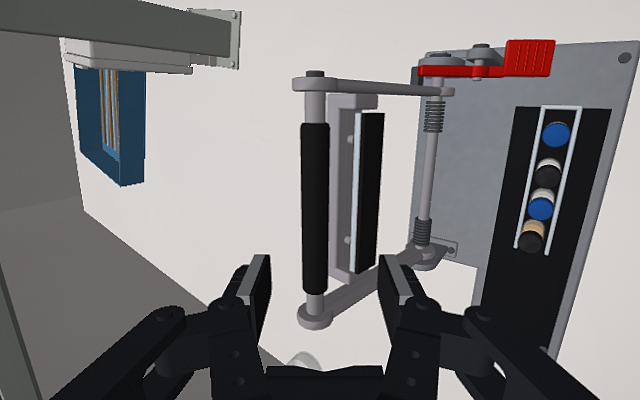

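View pics/s14.png

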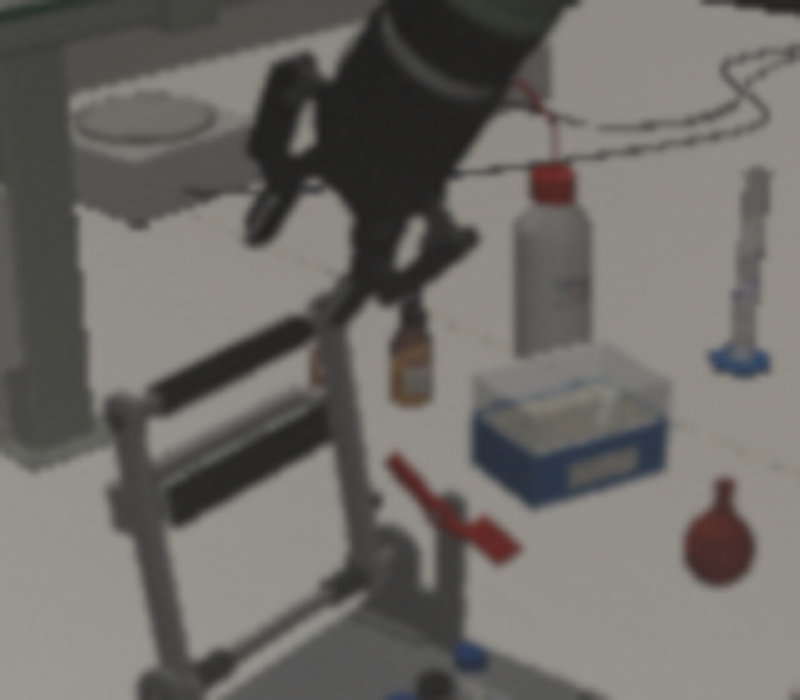

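Run:
```python
from h import *
M=tilt(35);d=M[:,1];B=towd([(134,0,228)])[0]
row(B-d*.03,M);row(B+d*.017,M)
```

```text
row [-0.    1.18 -0.07 -0.06  0.04 -0.04] n>= 1.1
row [ 0.    2.36 -0.07 -0.06  0.04 -0.04] n>= 2.3
```

```bash
python3 -m pendant '0 0.5 -0.07 -0.06 0.04 -0.04 0.35;0 1 -0.07 -0.06 0.04 -0.04 0.35;0 1.5 -0.07 -0.06 0.04 -0.04 0.35;0 1.9 -0.07 -0.06 0.04 -0.04 0.35;0 2.2 -0.07 -0.06 0.04 -0.04 0.35;0 2.36 -0.07 -0.06 0.04 -0.04 0.35;0 2.36 -0.07 -0.06 0.04 -0.04 0.35'
python3 - <<'E'
from h import *
show();M=tilt(35);d=M[:,1];B=towd([(134,0,228)])[0];row(B+d*.017,M)
c=camera("wrist");cv2.imwrite("pics/w15.png",c["img"])
E
```

```text
clock: 15.48
position: [0.6442, 0.0351, 0.2131]
eef_rot: [-1.515, -1.806, 0.942]
wrist_force: [0.7, 0.1, 0.6]
finger_gap: 0.0555
t 15.4833 p [0.6442 0.0351 0.2131] gap 0.0555 F [0.7 0.1 0.6] q [-0.15  0.16 -0.67  0.15  0.18 -1.84]
[[-0.174  0.564 -0.807]
 [ 0.985  0.1   -0.143]
 [ 0.    -0.82  -0.572]]
row [ 0.02 -0.04  0.01 -0.02 -0.    0.  ] n>= 0.0
```

View pics/w15.png

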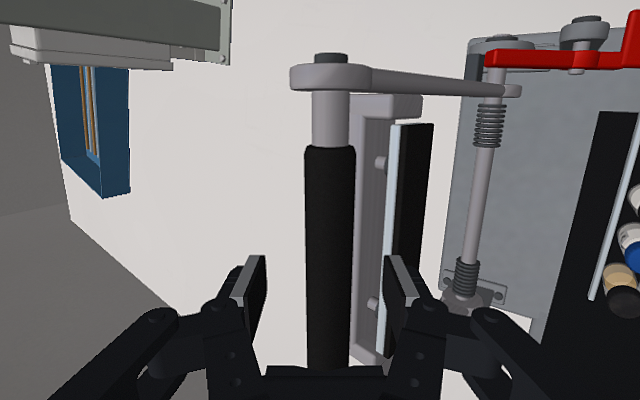

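```bash
python3 -m pendant '0 0 0 0 0 0 0.6;0 0 0 0 0 0 0.8;0 0 0 0 0 0 1;0 0 0 0 0 0 1;0 0 0 0 0 0 1;0 0 0 0 0 0 1'
python3 - <<'E'
from h import *
show();
c=camera("wrist");cv2.imwrite("pics/w16.png",c["img"])
H=np.array([105,0,66.])
M=tilt(35);d=M[:,1]
p0=bot.read_state()["position"];q=topr(p0)[0]-np.array([np.sin(np.radians(35)),0,-np.cos(np.radians(35))])*17;print("bar est",q,np.hypot(q[0]-105,q[2]-66))
for th in [.1,.2,.3,.4,.6,.8,1.0,1.2,1.4,1.6,1.745,1.78]:
    phi=np.radians(100)+th  # angle from +y.. lever direction: 0 raised 10deg behind vertical
    a=-np.radians(10)+th
    b0=H+165*np.array([np.sin(np.radians(10)),0,np.cos(np.radians(10))]); b=H+165*np.array([-np.sin(a),0,np.cos(a)])
    D=towd([b])[0]-towd([b0])[0]; print(th,(M.T@D/.04).round(2))
E
```

```text
clock: 16.03
position: [0.6423, 0.0345, 0.2135]
eef_rot: [-1.515, -1.803, 0.943]
wrist_force: [-6.6, -2.4, 2.6]
finger_gap: 0.0185
t 16.0333 p [0.6423 0.0345 0.2135] gap 0.0185 F [-6.6 -2.4  2.6] q [-0.15  0.16 -0.68  0.15  0.18 -1.84]
[[-0.173  0.563 -0.809]
 [ 0.985  0.098 -0.142]
 [-0.001 -0.821 -0.571]]
bar est [133.34046469  -1.17031206 227.43159886] 163.90040588137853
0.1 [-0.   -0.28  0.31]
0.2 [ 0.   -0.52  0.64]
0.3 [-0.   -0.73  0.99]
0.4 [ 0.   -0.91  1.37]
0.6 [-0.   -1.14  2.16]
0.8 [-0.   -1.21  2.98]
1.0 [ 0.   -1.11  3.8 ]
1.2 [ 0.   -0.86  4.58]
1.4 [ 0.   -0.45  5.3 ]
1.6 [0.   0.09 5.92]
1.745 [0.   0.55 6.3 ]
1.78 [0.   0.67 6.38]
```

View pics/w16.png

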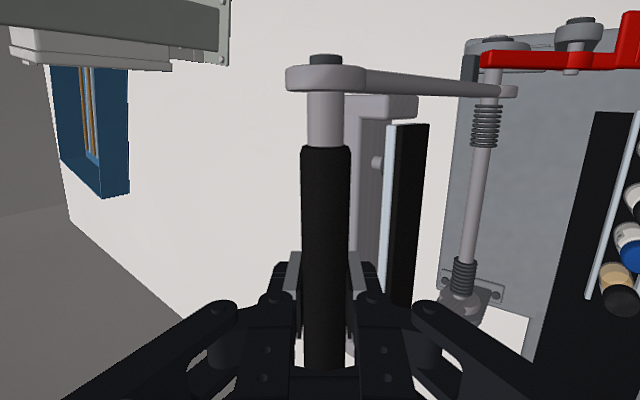

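```bash
python3 -m pendant '0 -0.14 0.15 0 0 0 1;0 -0.28 0.31 0 0 0 1;0 -0.52 0.64 0 0 0 1;0 -0.73 0.99 0 0 0 1;0 -0.91 1.37 0 0 0 1;0 -1.04 1.76 0 0 0 1;0 -1.14 2.16 0 0 0 1;0 -1.14 2.16 0 0 0 1'
cat >> h.py <<'E'
def arc(ths):
    H=np.array([105,0,66.]);st=bot.read_state();M=R.from_rotvec(st["eef_rot"]).as_matrix()
    q=topr(st["position"]-M[:,1]*.017)[0];th=np.arctan2(-(q[0]-105),q[2]-66)+np.radians(10)
    print("bar",q.round(1),"r",np.hypot(q[0]-105,q[2]-66).round(1),"th",th.round(3))
    for t in ths:
        a=t-np.radians(10);b=H+165*np.array([-np.sin(a),0,np.cos(a)]);b[1]=q[1]
        D=towd([b])[0]-towd([q])[0];print(t,(M.T@D/.04).round(2))
E
python3 - <<'E'
from h import *
show();arc([.7,.8,.9,1,1.1,1.2,1.3,1.4])
s=camera("scene");crop(s,"s17.png",230,100,410,280,4)
E
```

```text
clock: 16.75
position: [0.5437, 0.0176, 0.2005]
eef_rot: [-1.515, -1.801, 0.944]
wrist_force: [9.1, 1.5, -12.1]
finger_gap: 0.0181
t 16.75 p [0.5437 0.0176 0.2005] gap 0.0181 F [  9.1   1.5 -12.1] q [-0.23 -0.   -0.9   0.11  0.22 -1.91]
[[-0.171  0.561 -0.81 ]
 [ 0.985  0.097 -0.141]
 [-0.    -0.822 -0.569]]
bar [ 33.4  -0.6 214.4] r 164.8 th 0.624
0.7 [-0.   -0.04  0.31]
0.8 [-0.   -0.05  0.72]
0.9 [-0.   -0.03  1.13]
1 [-0.    0.04  1.54]
1.1 [-0.    0.15  1.94]
1.2 [-0.    0.3   2.32]
1.3 [-0.    0.49  2.69]
1.4 [-0.    0.71  3.04]
```

View pics/s17.png

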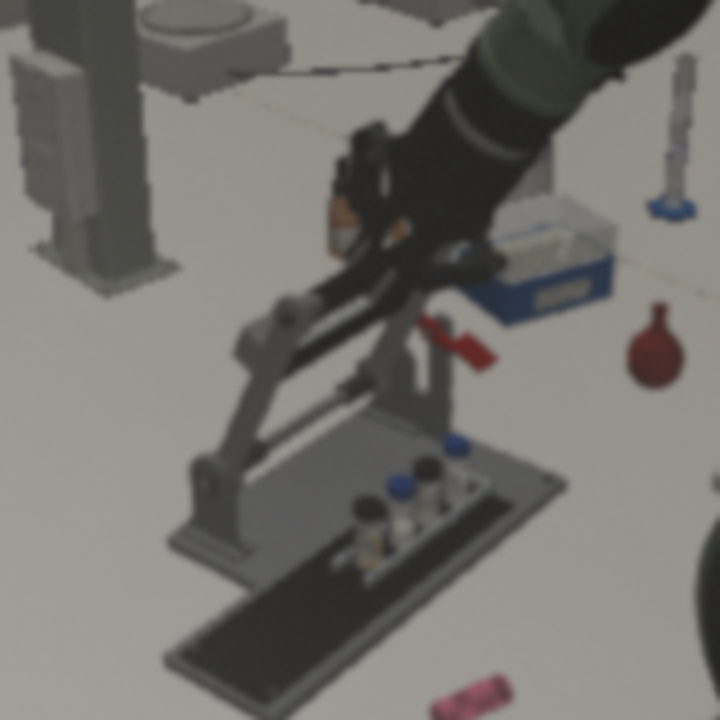

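```bash
cat >> h.py <<'E'
def arc2(l,off=.017):
    H=np.array([105,0,66.]);st=bot.read_state();M=R.from_rotvec(st["eef_rot"]).as_matrix()
    q=topr(st["position"]-M[:,1]*off)[0];th=np.arctan2(-(q[0]-105),q[2]-66)+np.radians(10)
    print("bar",q.round(1),"r",np.hypot(q[0]-105,q[2]-66).round(1),"th",th.round(3),"tilt",np.degrees(np.arctan2(M[:,1]@px_,-M[2,1])).round(1))
    for t,ti in l:
        a=t-np.radians(10);b=H+165*np.array([-np.sin(a),0,np.cos(a)]);b[1]=q[1]
        print(t,ti,end=" ");row(towd([b])[0]+tilt(ti)[:,1]*off,tilt(ti))
E
python3 - <<'E'
from h import *
arc2([(.7,32),(.8,29),(.9,26),(1,23),(1.1,20),(1.2,17),(1.3,14),(1.4,12)])
E
```

```text
bar [ 35.   -0.6 215.2] r 164.8 th 0.613 tilt 34.8
0.7 32 row [-0.   -0.05  0.38  0.56 -0.02 -0.01] n>= 0.4
0.8 29 row [-0.   -0.07  0.81  1.16 -0.02 -0.01] n>= 0.8
0.9 26 row [-0.   -0.04  1.24  1.76 -0.02 -0.01] n>= 1.2
1 23 row [-0.    0.02  1.67  2.36 -0.02 -0.01] n>= 1.6
1.1 20 row [-0.    0.13  2.09  2.96 -0.02 -0.01] n>= 2.1
1.2 17 row [-0.    0.27  2.5   3.56 -0.02 -0.01] n>= 2.5
1.3 14 row [-0.    0.45  2.89  4.16 -0.02 -0.01] n>= 2.9
1.4 12 row [-0.    0.67  3.25  4.56 -0.02 -0.01] n>= 3.2
```

```bash
python3 -m pendant '0 -0.03 0.2 0.3 0 0 1;0 -0.05 0.38 0.56 0 0 1;0 -0.07 0.81 1.16 0 0 1;0 -0.04 1.24 1.76 0 0 1;0 0.02 1.67 2.36 0 0 1;0 0.13 2.09 2.96 0 0 1;0 0.27 2.5 3.56 0 0 1;0 0.45 2.89 4.16 0 0 1;0 0.45 2.89 4.16 0 0 1'
python3 - <<'E'
from h import *
show();arc2([(1.35,14),(1.4,12),(1.45,11),(1.5,10),(1.55,10),(1.6,10),(1.65,10),(1.7,10),(1.745,10),(1.78,10)])
s=camera("scene");crop(s,"s18.png",230,100,410,280,4)
E
```

```text
clock: 17.55
position: [0.4609, 0.0035, 0.1198]
eef_rot: [-1.281, -1.526, 1.197]
wrist_force: [-8.3, -0.9, 7.0]
finger_gap: 0.0187
t 17.55 p [0.4609 0.0035 0.1198] gap 0.0187 F [-8.3 -0.9  7. ] q [-0.21  0.13 -0.82  0.4   0.09 -1.95]
[[-0.172  0.234 -0.957]
 [ 0.985  0.042 -0.167]
 [ 0.001 -0.971 -0.238]]
bar [-45.   -0.  136.3] r 165.6 th 1.307 tilt 13.8
1.35 14 row [-0.    0.15  0.09 -0.05 -0.02  0.01] n>= 0.2
1.4 12 row [-0.    0.32  0.23  0.35 -0.02  0.01] n>= 0.4
1.45 11 row [-0.    0.49  0.34  0.55 -0.02  0.01] n>= 0.6
1.5 10 row [-0.    0.67  0.45  0.75 -0.02  0.01] n>= 0.8
1.55 10 row [-0.    0.86  0.54  0.75 -0.02  0.01] n>= 1.0
1.6 10 row [-0.    1.05  0.63  0.75 -0.02  0.01] n>= 1.2
1.65 10 row [-0.    1.24  0.7   0.75 -0.02  0.01] n>= 1.4
1.7 10 row [-0.    1.44  0.76  0.75 -0.02  0.01] n>= 1.6
1.745 10 row [-0.    1.62  0.81  0.75 -0.02  0.01] n>= 1.7
1.78 10 row [-0.    1.76  0.84  0.75 -0.02  0.01] n>= 1.9
```

View pics/s18.png

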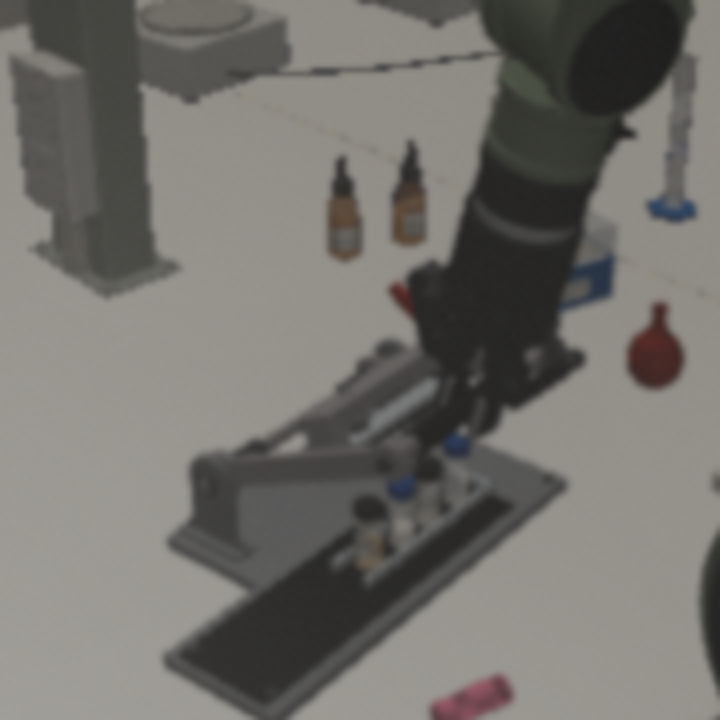

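```bash
python3 -m pendant '0 0.15 0.1 0 0 0 1;0 0.32 0.23 0.35 0 0 1;0 0.49 0.34 0.55 0 0 1;0 0.67 0.45 0.75 0 0 1;0 0.86 0.54 0.75 0 0 1;0 1.05 0.63 0.75 0 0 1;0 1.15 0.67 0.75 0 0 1;0 1.15 0.67 0.75 0 0 1'
python3 - <<'E'
from h import *
show();arc2([(1.65,10),(1.7,10),(1.745,10),(1.76,10),(1.78,10),(1.8,10)])
s=camera("scene");crop(s,"s19.png",260,160,400,260,5)
E
```

```text
clock: 18.27
position: [0.445, 0.0008, 0.0689]
eef_rot: [-1.239, -1.474, 1.237]
wrist_force: [-5.9, -1.7, 5.9]
finger_gap: 0.018
t 18.2667 p [0.445  0.0008 0.0689] gap 0.018 F [-5.9 -1.7  5.9] q [-0.21  0.23 -0.85  0.33  0.07 -1.95]
[[-0.172  0.171 -0.97 ]
 [ 0.985  0.03  -0.169]
 [ 0.    -0.985 -0.174]]
bar [-60.    0.1  85.6] r 166.2 th 1.627 tilt 10.0
1.65 10 row [ 0.    0.1  -0.   -0.   -0.03 -0.  ] n>= 0.1
1.7 10 row [-0.    0.3   0.05 -0.   -0.03 -0.  ] n>= 0.3
1.745 10 row [-0.    0.48  0.08 -0.   -0.03 -0.  ] n>= 0.5
1.76 10 row [-0.    0.54  0.09 -0.   -0.03 -0.  ] n>= 0.5
1.78 10 row [-0.    0.62  0.11 -0.   -0.03 -0.  ] n>= 0.6
1.8 10 row [-0.    0.71  0.12 -0.   -0.03 -0.  ] n>= 0.7
```

View pics/s19.png

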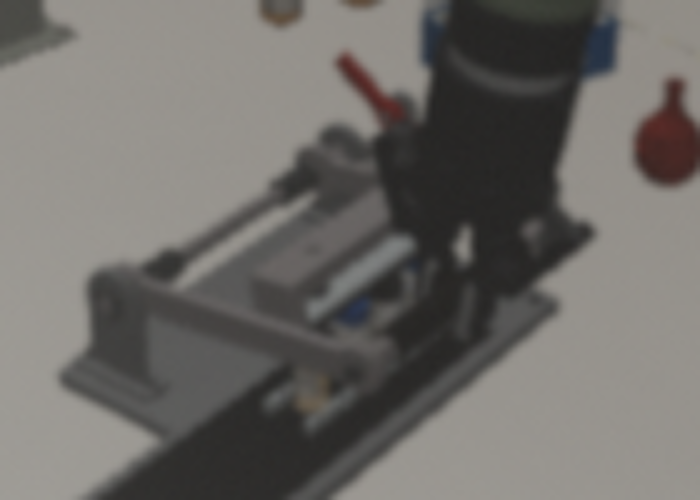

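```bash
python3 -m pendant '0 0.1 0.01 0 0 0 1;0 0.2 0.03 0 0 0 1;0 0.3 0.05 0 0 0 1;0 0.37 0.06 0 0 0 1;0 0.43 0.07 0 0 0 1;0 0.48 0.08 0 0 0 1;0 0.48 0.08 0 0 0 1;0 0.48 0.08 0 0 0 1'
python3 - <<'E'
from h import *
show();arc2([(1.745,10),(1.76,10),(1.78,10),(1.8,10)])
E
```

```text
clock: 18.98
position: [0.4437, 0.0006, 0.0502]
eef_rot: [-1.238, -1.472, 1.238]
wrist_force: [-10.6, -1.6, 12.2]
finger_gap: 0.0179
t 18.9833 p [0.4437 0.0006 0.0502] gap 0.0179 F [-10.6  -1.6  12.2] q [-0.21  0.27 -0.87  0.27  0.06 -1.95]
[[-0.171  0.169 -0.971]
 [ 0.985  0.029 -0.169]
 [-0.    -0.985 -0.171]]
bar [-61.3   0.1  67. ] r 166.3 th 1.739 tilt 9.9
1.745 10 row [ 0.    0.03 -0.03 -0.03 -0.03 -0.01] n>= 0.0
1.76 10 row [ 0.    0.09 -0.02 -0.03 -0.03 -0.01] n>= 0.1
1.78 10 row [ 0.    0.17 -0.01 -0.03 -0.03 -0.01] n>= 0.2
1.8 10 row [ 0.    0.25  0.   -0.03 -0.03 -0.01] n>= 0.2
```

```bash
python3 -m pendant '0 0.03 -0.02 0 0 0 1;0 0.06 -0.02 0 0 0 1;0 0.06 -0.02 0 0 0 1'; python3 -m pendant '0 0.06 -0.01 0 0 0 1;0 0.06 -0.01 0 0 0 1;0 0.06 -0.01 0 0 0 1';python3 -m pendant '0 0.06 0 0 0 0 1;0 0.06 0 0 0 0 1;0 0.06 0 0 0 0 1'
python3 - <<'E'
from h import *
arc2([])
E
```

```text
clock: 19.23
position: [0.4437, 0.0006, 0.0488]
eef_rot: [-1.238, -1.47, 1.239]
wrist_force: [-11.3, -1.3, 14.5]
finger_gap: 0.0184
clock: 19.48
position: [0.4437, 0.0005, 0.0477]
eef_rot: [-1.239, -1.469, 1.24]
wrist_force: [-10.3, -1.9, 18.8]
finger_gap: 0.0182
clock: 19.73
position: [0.4437, 0.0005, 0.0472]
eef_rot: [-1.24, -1.47, 1.24]
wrist_force: [-13.6, 0.1, 25.9]
finger_gap: 0.0179
bar [-61.3   0.   64. ] r 166.3 th 1.758 tilt 9.8
```

```bash
python3 -m pendant '0 0.06 0.03 0 0 0 1;0 0.06 0.03 0 0 0 1;0 0.06 0.03 0 0 0 1'; python3 -m pendant '0 0.06 0.03 0 0 0 1;0 0.06 0.03 0 0 0 1;0 0.06 0.03 0 0 0 1';python3 - <<'E'
from h import *
arc2([])
s=camera("scene");crop(s,"s20.png",260,160,400,260,5)
c=camera("wrist");cv2.imwrite("pics/w20.png",c["img"])
c=camera("top");crop(c,"t20.png",240,130,400,260,5)
E
```

```text
clock: 19.98
position: [0.4437, 0.0005, 0.0471]
eef_rot: [-1.242, -1.472, 1.239]
wrist_force: [-12.6, 0.6, 29.1]
finger_gap: 0.0182
clock: 20.23
position: [0.4439, 0.0005, 0.047]
eef_rot: [-1.245, -1.475, 1.238]
wrist_force: [-12.9, 1.2, 29.6]
finger_gap: 0.0179
bar [-61.2   0.   63.7] r 166.3 th 1.759 tilt 10.2
```

View pics/s20.png

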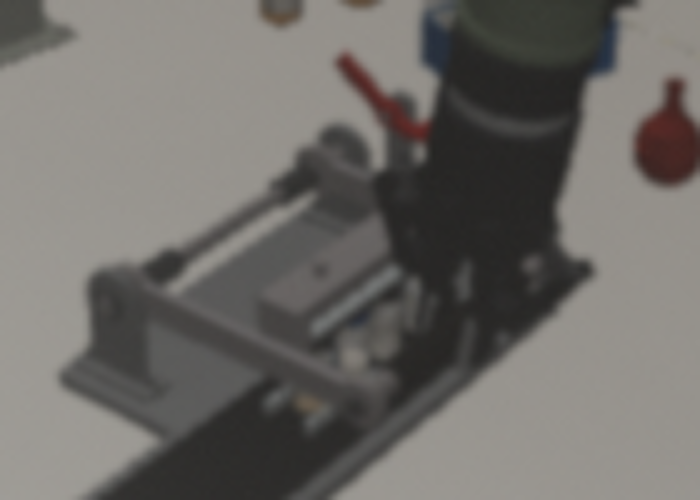

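View pics/w20.png

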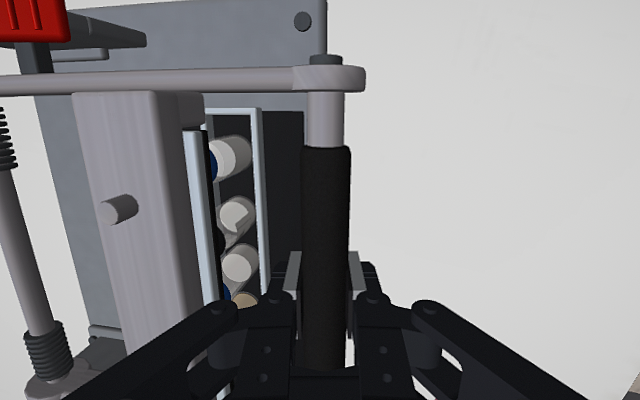

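View pics/t20.png

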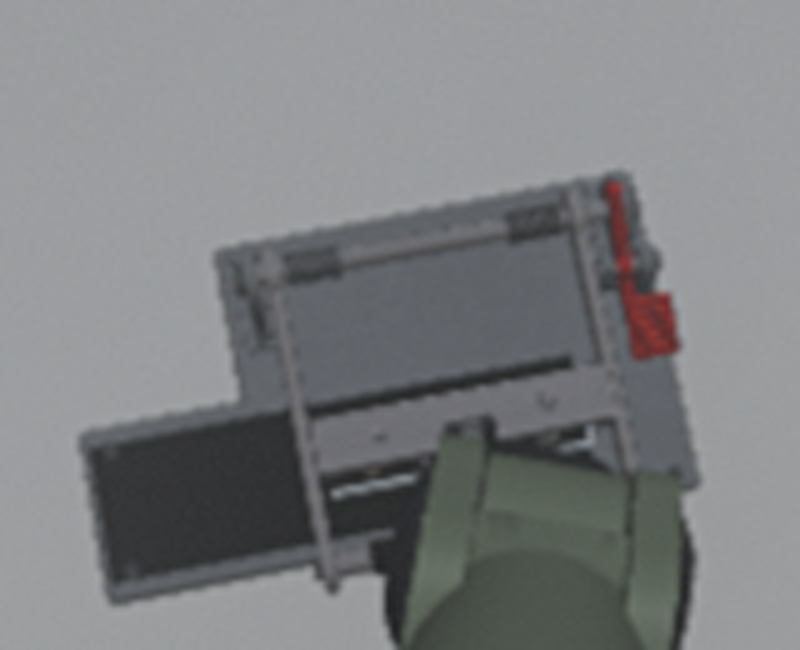

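```bash
python3 -m pendant '0 0.07 0.04 0 0 0 1;0 0.08 0.04 0 0 0 1;0 0.08 0.04 0 0 0 1;0 0.08 0.04 0 0 0 1;0 0.08 0.04 0 0 0 1;0 0.08 0.04 0 0 0 1'
python3 - <<'E'
from h import *
arc2([]);show()
from rig import order
c=camera("scene");print(bot.read_state()["wrist_force"])
for n in ["vial_a"]:
    for d in finder.look_for(c,n)[:6]: print(round(d["confidence"],2),(np.array(d["extent"])*[640,400,640,400]).round(1))
E
```

```text
clock: 20.88
position: [0.4439, 0.0005, 0.0465]
eef_rot: [-1.248, -1.478, 1.236]
wrist_force: [-15.2, 0.8, 37.6]
finger_gap: 0.0182
bar [-61.2  -0.   63.2] r 166.3 th 1.762 tilt 10.4
t 20.8833 p [0.4439 0.0005 0.0465] gap 0.0182 F [-15.2   0.8  37.6] q [-0.21  0.27 -0.88  0.24  0.06 -1.95]
[[-0.171  0.179 -0.969]
 [ 0.985  0.027 -0.169]
 [-0.004 -0.984 -0.181]]
[-15.44124344   1.53191219  37.26920083]
```

Run:
```python
from h import *
c=camera("scene");crop(c,"s21.png",290,190,350,260,10)
print(c["img"].shape)
for th in (1.65,1.70,1.745):
    a=th-np.radians(10);print(th,((pr(c,towd([(105-165*np.sin(a),89,66+165*np.cos(a))]))-[290,190])*10+5).round(0), (pr(c,towd([(105,89,66)]))-[290,190])*10)
```

```text
(400, 640, 3)
1.65 [[412. 452.]] [[-57.73200313 276.02184832]]
1.7 [[413. 479.]] [[-57.73200313 276.02184832]]
1.745 [[413. 502.]] [[-57.73200313 276.02184832]]
```

View pics/s21.png

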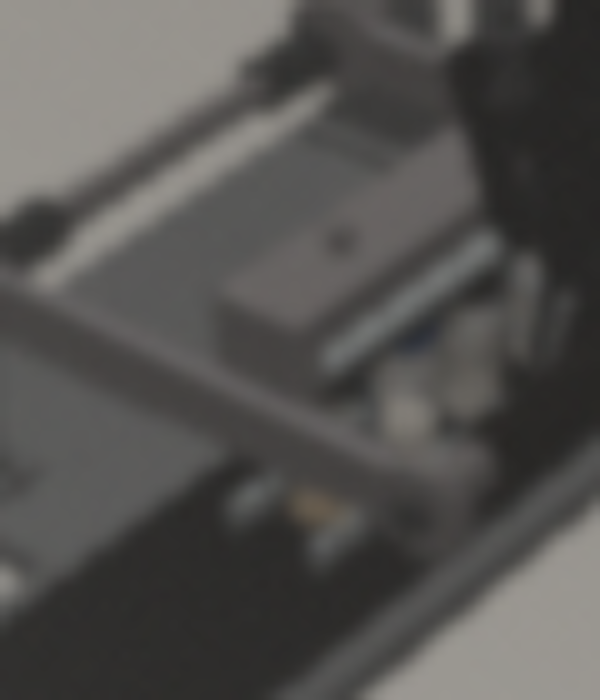

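Run:
```python
from rig import order,bot
print(order.job_done()); s=bot.read_state(); print(s["clock"],s["position"],s["wrist_force"],s["finger_gap"])
```

```text
the job is handed in; nothing more can be done
None
the job is handed in; nothing more can be done
```

I carried out all the steps and handed the job in at about 21 s of the allowed 72 s; no verdict was reported.

**What I did:**
- **Vial:** I gripped the fallen vial with the tool leaning 45°, rolled the tool half a turn to bring it upright, set it in the lane and released it.
- **Catch:** I pressed the catch paddle down to its stop.
- **Lever:** I gripped the bar, swung the lever down along its arc, and kept holding it down.

**Last checks:**
- **Vial after release:** it stood at about y = 49 mm in the press frame, 1.5 to 2 mm off the lane's middle towards the rear, tilted about 1°. The three neighbours were standing.
- **Catch:** the pictures show it fully flipped.
- **Lever:** pushing harder (30 to 37 N) lowered the bar by only 0.5 mm. The arm end in the scene picture matches 1.745 rad. The arm pose gives 1.76, just past the stop, which I put down to slight slip in the grip.
- **Grip on the bar:** the fingers read 18 mm on the 20 mm bar, pushing down with about 37 N.

**What I could not confirm:**
- **Pad and vials at the end:** I did not measure the pad's force on each cap. In the final picture the pad and arm partly hide the vials, and the finder network returned no vials in that view.
- **Force limit:** the wrist force reached about 64 N while I pressed the catch against its stop. That was through the fingertips, so I take it the 40 N limit on the arm and gripper body was not touched, but I cannot verify it.
- **Sideways load on the bar:** a force of about 15 N along the lever remained when I handed in.

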